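# Sort spring plungers and cradle the roller for a filler overhaul

### The job

Set out the parts for overhauling the filling machine's metering roller. Lay the upright metal roller on its side in both V-blocks of the blue cradle, roughly centred, without ever letting it fall over or lie on the bench. Push-test the spring plungers standing on the mat and put every stiff one in the green bin and every weak one in the red bin, leaving the adapter, jar and screwdriver undisturbed.

Things in the scene. Friction and masses are not known exactly. Their poses are not given: they have to be found in the camera images.
- P1: loose spring plunger cartridge, one of up to six that look alike (absent: None), at first upright on the mat. Dark foot flange 44 mm across, 6 mm high; brass barrel 30 mm across, up to 44 mm; above it a spring and a white push button 20 mm across, its top 60 mm above the underside. About 0.1 kg, stable. Origin: centre of its underside; z along the axis to the button
- P2: loose spring plunger cartridge, one of up to six that look alike (absent: None), at first upright on the mat. Dark foot flange 44 mm across, 6 mm high; brass barrel 30 mm across, up to 44 mm; above it a spring and a white push button 20 mm across, its top 60 mm above the underside. About 0.1 kg, stable. Origin: centre of its underside; z along the axis to the button
- P3: loose spring plunger cartridge, one of up to six that look alike (absent: None), at first upright on the mat. Dark foot flange 44 mm across, 6 mm high; brass barrel 30 mm across, up to 44 mm; above it a spring and a white push button 20 mm across, its top 60 mm above the underside. About 0.1 kg, stable. Origin: centre of its underside; z along the axis to the button
- P4: loose spring plunger cartridge, one of up to six that look alike (absent: None), at first upright on the mat. Dark foot flange 44 mm across, 6 mm high; brass barrel 30 mm across, up to 44 mm; above it a spring and a white push button 20 mm across, its top 60 mm above the underside. About 0.1 kg, stable. Origin: centre of its underside; z along the axis to the button
- P5: loose spring plunger cartridge, one of up to six that look alike (absent: None), at first upright on the mat. Dark foot flange 44 mm across, 6 mm high; brass barrel 30 mm across, up to 44 mm; above it a spring and a white push button 20 mm across, its top 60 mm above the underside. About 0.1 kg, stable. Origin: centre of its underside; z along the axis to the button
- P6: loose spring plunger cartridge, one of up to six that look alike (absent: None), at first upright on the mat. Dark foot flange 44 mm across, 6 mm high; brass barrel 30 mm across, up to 44 mm; above it a spring and a white push button 20 mm across, its top 60 mm above the underside. About 0.1 kg, stable. Origin: centre of its underside; z along the axis to the button
- P1_button (a point): centre of the top of this plunger's white push button. It moves up to 9 mm down the axis against a spring and comes back. A stiff plunger needs 5 N to start moving, about 10 N at 6 mm and 13 N fully in; a weak one 1 N, 2.5 N and 3.3 N. Only pushing tells which it is
- P2_button (a point): centre of the top of this plunger's white push button. It moves up to 9 mm down the axis against a spring and comes back. A stiff plunger needs 5 N to start moving, about 10 N at 6 mm and 13 N fully in; a weak one 1 N, 2.5 N and 3.3 N. Only pushing tells which it is
- P3_button (a point): centre of the top of this plunger's white push button. It moves up to 9 mm down the axis against a spring and comes back. A stiff plunger needs 5 N to start moving, about 10 N at 6 mm and 13 N fully in; a weak one 1 N, 2.5 N and 3.3 N. Only pushing tells which it is
- P4_button (a point): centre of the top of this plunger's white push button. It moves up to 9 mm down the axis against a spring and comes back. A stiff plunger needs 5 N to start moving, about 10 N at 6 mm and 13 N fully in; a weak one 1 N, 2.5 N and 3.3 N. Only pushing tells which it is
- P5_button (a point): centre of the top of this plunger's white push button. It moves up to 9 mm down the axis against a spring and comes back. A stiff plunger needs 5 N to start moving, about 10 N at 6 mm and 13 N fully in; a weak one 1 N, 2.5 N and 3.3 N. Only pushing tells which it is
- P6_button (a point): centre of the top of this plunger's white push button. It moves up to 9 mm down the axis against a spring and comes back. A stiff plunger needs 5 N to start moving, about 10 N at 6 mm and 13 N fully in; a weak one 1 N, 2.5 N and 3.3 N. Only pushing tells which it is
- stiff_bin: green bin, fixed to the bench: open box 192 mm (its x) by 102 mm (its y), 35 mm high, walls and floor 4 mm thick. Origin: centre of its underside, z up. For stiff plungers
- weak_bin: red bin, fixed to the bench: open box 192 mm (its x) by 102 mm (its y), 35 mm high, walls and floor 4 mm thick. Origin: centre of its underside, z up. For weak plungers
- roller: bright metal metering roller, a plain cylinder 40 mm across and 96 mm long with two thin black bands, loose, about 0.3 kg, at first standing upright on the bench near the robot. Origin: centre of its lower end face; its z runs along its axis
- roller_center (a point): middle of the roller, on its axis, 48 mm from each end
- cradle: blue V cradle, fixed to the bench: base plate 100 mm (its x) by 36 mm (its y), 6 mm thick, with two upward 90-degree V-blocks 12 mm thick, centred 32 mm either side of the middle along x; their arms reach 22 mm out in y and 30 mm high; only the base plate between them. The roller is to lie along the cradle's x, either way round. Origin: centre of its underside, z up
- cradle_rest (a point): where the roller's middle comes to lie: 40 mm above the bench over the cradle's middle; axes as the cradle's
- mat: thin blue service mat with a black edge, 200 mm (x) by 330 mm (y), 1 mm, flat on the bench, fixed; the plungers stand on it at bench height. Origin: its centre
- adapter: bystander: loose black power adapter, 50 x 100 x 32 mm, origin at the centre of its underside
- sample_jar: bystander: loose amber jar, 48 mm across, 70 mm tall, origin at the centre of its underside
- screwdriver: bystander: loose screwdriver lying on the bench beyond the mat
Mind the look-alikes: they are no part of the job. Leave any purple or turquoise look-alike of the P4 alone.

How it is judged (in metres and radians):
At the end, for the whole second after the job is handed in: Every plunger present (the core points are their underside centres, not told which) is inside its bin, stiff in green, weak in red, upright or lying; the roller rests in both V-blocks, its middle within 20 mm along the cradle, 5 mm across and in height, axis within 0.1 rad (x of core_c in the frame of weak_bin between -0.09 and 0.09 m and y of core_c in the frame of weak_bin between -0.046 and 0.046 m and z of core_c in the frame of weak_bin between -0.005 and 0.035 m and linear speed of each of P1, P2, P3, P4, P5, P6 below 0.03 m/s and x of core_e in the frame of stiff_bin between -0.09 and 0.09 m and y of core_e in the frame of stiff_bin between -0.046 and 0.046 m and z of core_e in the frame of stiff_bin between -0.005 and 0.035 m and x of core_b in the frame of stiff_bin between -0.09 and 0.09 m and y of core_b in the frame of stiff_bin between -0.046 and 0.046 m and z of core_b in the frame of stiff_bin between -0.005 and 0.035 m and x of core_f in the frame of weak_bin between -0.09 and 0.09 m and y of core_f in the frame of weak_bin between -0.046 and 0.046 m and z of core_f in the frame of weak_bin between -0.005 and 0.035 m and x of core_a in the frame of weak_bin between -0.09 and 0.09 m and y of core_a in the frame of weak_bin between -0.046 and 0.046 m and z of core_a in the frame of weak_bin between -0.005 and 0.035 m and x of core_d in the frame of stiff_bin between -0.09 and 0.09 m and y of core_d in the frame of stiff_bin between -0.046 and 0.046 m and z of core_d in the frame of stiff_bin between -0.005 and 0.035 m and x of roller_center in the frame of cradle_rest between -0.02 and 0.02 m and y of roller_center in the frame of cradle_rest between -0.005 and 0.005 m and z of roller_center in the frame of cradle_rest between -0.005 and 0.005 m and angle between the z axis of roller and the x axis of cradle, either way round below 0.1 rad and linear speed of roller below 0.02 m/s); the robot touches nothing.
It fails at once if the roller has fallen over or lies on the bench (its middle under 30 mm above the bench) (height (world z) of roller_center below 0.03 m).
It fails at once if the adapter is shifted by more than 30 mm (distance of adapter from where it was at the start of the episode above 0.03 m).
It fails at once if the sample_jar is shifted by more than 30 mm (distance of sample_jar from where it was at the start of the episode above 0.03 m).
It fails at once if the screwdriver is shifted by more than 30 mm (distance of screwdriver from where it was at the start of the episode above 0.03 m).
Of P1, P2, P3, P4, P5, P6 only 4 to 6 are there at a start; the rules pass over those that are not, and their reading is None.
At some moment in a run one of P1, P2, P3, P4, P5, P6 may be knocked a few centimetres aside while the robot is not near it.
It also fails if it takes over 210 s, if anything falls off the work surface, if the arm or the gripper's body presses on something with over 40 N, if the wrist force passes 120 N, or if a joint passes its speed limit or range.

### The arm

A 6-joint arm with a two-finger parallel gripper is mounted at the origin on the work surface. World frame = base frame: x ahead of the robot, y to its left, z up, the work surface at z = 0. Lengths are in m, angles in degrees, forces in N, time in s.
With the tool pointing down it reaches from about 0.25 to 0.725 m from the base axis. Payload 9.7 kg.
Tool frame: the origin (TCP) lies at the very end of the fingers, on their centre line; the grasp point (between the pads) lies 19 mm behind it; x points along the fingers, y is the direction in which the jaws open and shut, and the axes are right-handed (so a half turn about x gives the same grasp; the last joint's range is limited). The gripper opens to 85 mm and grips with 20 to 120 N. Pads are 22 mm wide; open, the fingers measure 114 mm over their backs; the gripper's body (76 mm by 85 mm) begins 54 mm behind the grasp point. The pads swing forward as they close: fully open they stand 13 mm farther back than shut.
Start: joints at [-76.375, 4.979, 10.078, 95.1, 0, 90], TCP at [0.13, -0.535, 0.231] pointing down, gripper open.
Joint ranges: [-179.16, 179.16], [-48.56, 103.87], [-65.8, 70.77], [-126.05, 130.52], [-82.76, 87.17], [-180, 180]. Speed limits (degrees/s): [127.2, 127.2, 147.25, 180, 180, 180].

### API

Orientations are given as [roll, pitch, yaw] about the fixed x, y, z axes, in that order (R = Rz(yaw) Ry(pitch) Rx(roll)).
In Python, from workcell import get_obs, cams, bot gives the robot as it stands.
- The arm moves only by the tool apply_moves, never from a script. Its argument "rows" is a list that holds one entry, the list of rows, each a list of 7 numbers: the shift along the tool's x, y, z in mm, then the turn, a rotation vector about the tool's x, y, z in rad, then the opening, from 0 (shut) to 1 (fully open). A call has 1 to 20 rows; each row is the pose to reach, as a shift and turn from the pose measured when the call began, along the tool's axes at that moment; what a row does not reach only later rows make up. A row lasts 1/10 s, in which the tool goes at most 50 mm and 8.59 degrees, less where a joint would pass 70% of its speed; a pose out of reach is approached as far as the arm can. A call with a gripper value outside its range is refused whole. The fingers move at their own pace and stop on an object; "newtons" is the grip in N (left out, the last holds). Time passes only in rows, so rows that repeat a pose let the fingers close. It gives the time, the measured TCP pose, the force and the opening at its end, in the units of the state.
- get_obs(): the state, without advancing time (a new reading comes with each control period).
- cams.camera(name): name is "scene" or "top"; returns a dict with "pixels" (480x640x3 uint8, red, green, blue), "range_z" (480x640 float32, m along the optical axis (not along the pixel's ray), 0 where there is no reading), "fx", "fy", "cx", "cy" (pixels), "eye" and "attitude" of the camera in the world. Camera axes: x right, y up, looking along -z (the intrinsics and any distortion apply to the point x, -y, -z); pixel columns grow to the right and rows downward; lengths in m; the calibration is good to about 2 mm. A picture is of the moment at which its call begins.
- bot.job_done(): hands the job in, once; it reports no verdict.
Trained networks look in a picture, given as the dict that the camera call returned (one of the last four; its "shot" number tells which), for a name from the list of things; names that differ only in an ending like _2 or _b are one class to them, and where a whole thing is asked for, a point or a joint stands for the part that bears it (a point fixed in the world has none). Each returns a list of dicts, best first, with "confidence" (0 to 1); they miss things now and then, are a little off and sometimes report something else, mostly with a low value. They report only what shows in the picture. A call takes as long as a camera call. They do not tell look-alikes from the thing itself.
- cams.find_in(label, picture): "at" ([x, y, z] in m, in world coordinates, good to about 4 mm: the middle of the surface that is visible of it).
The state is a dict: "time": time; "q": joint angles; "qd": joint speeds; "joint_efforts": joint torques, N m; "ee_pos": TCP position; "tcp_rot": TCP orientation; "wrist_force": force on the tool from outside, world axes, zero at the start; "torque": the same for the moment, N m; "opening": finger opening in m.
Only numpy, scipy, OpenCV 4.12 (cv2) and the standard library are available. Lean on these libraries where they do the work, as an engineer would, in place of code of your own. Each camera call takes 0.05 s, during which the arm holds its last target.

## Working session

There is one attempt and no reset: what is moved stays moved. The work goes in short steps, Python scripts to look and compute and a tool call to move; the robot and the scene stay as the last step left them, time stands still between calls to the robot, and variables do not carry over. Pictures are saved under pics/ and viewed, and the job is handed in when it is done.

Besides the shell and the picture viewer there is one more tool, called as name([rows], argument=value, ...), one row to a line, values as JSON. apply_moves: Moves the arm, as the interface text tells. Its arguments: {"type":"object","properties":{"rows":{"type":"array"},"newtons":{"type":"number"}},"required":["rows"]}

```bash
ls; mkdir -p pics; python3 - <<'E'
from workcell import get_obs,cams,bot
import cv2,numpy as np
print(get_obs())
for n in ("scene","top"):
    p=cams.camera(n)
    print(n,p["fx"],p["fy"],p["cx"],p["cy"],p["eye"],p["attitude"],p["shot"], [k for k in p])
    cv2.imwrite(f"pics/{n}0.png",p["pixels"][:,:,::-1])
    for l in ("P1","stiff_bin","weak_bin","roller","cradle","adapter","sample_jar","screwdriver","mat"):
        print(l,[(round(d["confidence"],2),np.round(d["at"],3).tolist()) for d in cams.find_in(l,p)])
E
```

```text
pics
{'time': 0.0, 'q': array([-7.63757822e+01,  5.01021512e+00,  1.00347640e+01,  9.51007334e+01,
       -3.58999008e-04,  8.99987971e+01]), 'qd': array([ 0.06216217, -0.0673753 ,  0.01958896,  0.08468572,  0.01545969,
        0.03530841]), 'joint_efforts': array([-2.04732110e-03, -5.20378733e+01,  4.64809906e+01,  1.58180553e-02,
       -1.87825776e-04, -3.12570501e-05]), 'ee_pos': array([ 0.12949644, -0.53429351,  0.23059435]), 'tcp_rot': array([-89.7312142 ,  89.92381463, 103.89420673]), 'wrist_force': array([ 0.12536561, -0.11809203,  0.13777459]), 'torque': array([-0.04478007,  0.03996218,  0.06042646]), 'opening': 0.08546962635117272}
scene 495.22711291215813 495.22711291215813 316.9200171602489 238.44996480097817 [0.95610869 0.4495547  0.83352943] [ 37.477576    -0.21363997 142.35382188] 1 ['pixels', 'range_z', 'fx', 'fy', 'cx', 'cy', 'eye', 'attitude', 'shot']
P1 [(0.83, [0.441, -0.158, 0.033]), (0.8, [0.545, -0.096, 0.029]), (0.79, [0.646, -0.102, 0.032]), (0.76, [0.572, 0.128, 0.029]), (0.68, [0.569, 0.01, 0.031]), (0.63, [0.671, 0.128, 0.032]), (0.62, [0.652, 0.018, 0.025
[... 675 characters left out ...]
nge_z', 'fx', 'fy', 'cx', 'cy', 'eye', 'attitude', 'shot']
P1 [(0.92, [0.411, 0.209, 0.041]), (0.78, [0.558, 0.003, 0.041]), (0.73, [0.657, 0.112, 0.038]), (0.72, [0.559, 0.121, 0.041]), (0.66, [0.634, 0.014, 0.044]), (0.66, [0.434, -0.157, 0.039]), (0.64, [0.538, -0.099, 0.043]), (0.63, [0.634, -0.106, 0.035]), (0.61, [0.434, -0.065, 0.005])]
stiff_bin [(0.57, [0.515, 0.338, 0.005])]
weak_bin [(0.92, [0.535, -0.307, 0.001]), (0.31, [0.435, -0.065, 0.006])]
roller [(0.58, [0.443, 0.061, 0.099])]
cradle [(0.72, [0.434, -0.061, 0.005])]
adapter [(0.66, [0.711, 0.21, 0.03])]
sample_jar [(0.7, [0.704, -0.215, 0.073])]
screwdriver [(0.9, [0.746, -0.073, 0.024])]
mat [(0.89, [0.599, -0.0, 0.003])]
```

View pics/scene0.png

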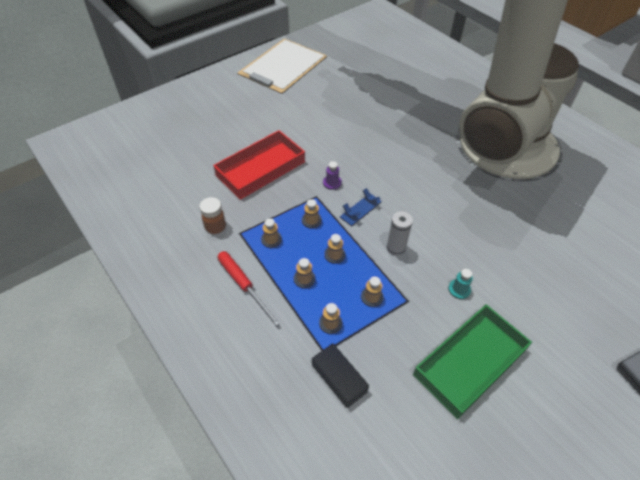

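View pics/top0.png

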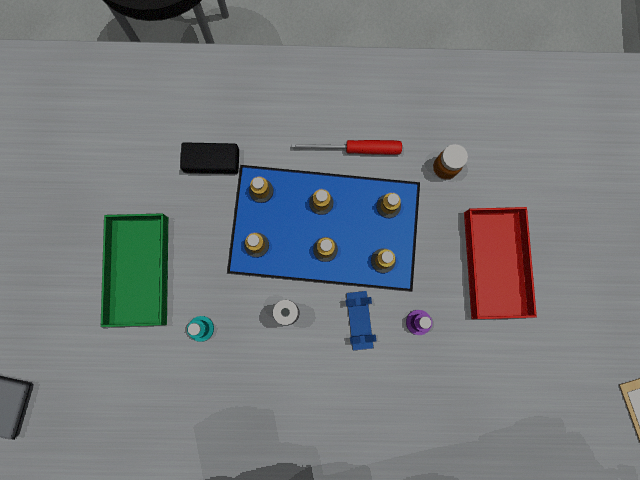

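The pictures show six brass plungers on the mat. In top these are at about (260,188), (322,199), (391,204), (255,243), (326,248) and (385,260). The roller is at (286,312), the blue cradle at (360,322), the green bin at (135,270) and the red bin at (500,263). The purple (419,322) and turquoise (200,329) look-alikes stand off the mat, so I leave them alone.

Next I measure from depth.

```bash
cat > h.py <<'E'
from workcell import get_obs,cams,bot
import cv2,numpy as np
from scipy.spatial.transform import Rotation as R
from scipy import ndimage
def cloud(p):
    v,u=np.mgrid[:480,:640]; d=p["range_z"]
    c=np.stack([(u-p["cx"])/p["fx"]*d,-(v-p["cy"])/p["fy"]*d,-d],-1)
    w=c@R.from_euler("xyz",p["attitude"],degrees=True).as_matrix().T+p["eye"]
    w[d==0]=np.nan
    return w
E
python3 - <<'E'
from h import *
for n in ("top","scene"):
    p=cams.camera(n); w=cloud(p); px=p["pixels"].astype(int); z=w[...,2]
    tab=(np.abs(z)<.006)&(w[...,0]>.3)&(w[...,0]<.7)&(abs(w[...,1])<.4)
    print(n,"bench z med",np.nanmedian(z[tab]), np.nanstd(z[tab]))
    A=np.c_[w[tab][:,:2],np.ones(tab.sum())]; print(np.linalg.lstsq(A,z[tab],rcond=None)[0])
    m=(z>.053)&(z<.13)&(w[...,0]>.3)&(w[...,0]<.8)&(abs(w[...,1])<.45)
    lab,k=ndimage.label(m)
    for i in range(1,k+1):
        s=lab==i
        if s.sum()<15: continue
        q=w[s]; zt=np.percentile(q[:,2],90); t=q[q[:,2]>zt-.006]
        mid=(t.min(0)+t.max(0))/2
        vv,uu=np.nonzero(s)
        print("blob",s.sum(),(int(uu.mean()),int(vv.mean())),"mean",np.round(t.mean(0),4),"mid",np.round(mid,4),"ext",np.round(np.ptp(t,axis=0),3),px[s].mean(0).astype(int))
    r,g,b=px[...,0],px[...,1],px[...,2]
    for nm,cm in (("green",(g>1.5*r)&(g>1.5*b)),("red",(r>2*g)&(r>2*b))):
        s=cm&(z>.028)&(z<.042)
        l,k=ndimage.label(s,np.ones((3,3))); 
        big=np.argmax(ndimage.sum(s,l,range(1,k+1)))+1
        q=w[l==big]
        rect=cv2.minAreaRect(q[:,:2].astype(np.float32)); print(nm,len(q),rect,q[:,2].mean())
    s=(b>1.5*r)&(z>.004)&(z<.045)&(w[...,0]>.35)&(w[...,0]<.49)&(w[...,1]>-.12)&(w[...,1]<0)
    q=w[s]; print("cradle",len(q),cv2.minAreaRect(q[:,:2].astype(np.float32)))
    t=q[q[:,2]>.02]; print("tips",len(t),cv2.minAreaRect(t[:,:2].astype(np.float32)),t[:,2].max()) 
    if n=="top":
        c=p["pixels"][270:370,260:460,::-1]; cv2.imwrite("pics/crop1.png",cv2.resize(c,None,fx=4,fy=4,interpolation=cv2.INTER_CUBIC))
E
```

```text
top bench z med 0.00019393884969143294 0.002060972165593287
[ 0.00182489 -0.00014336 -0.00055368]
blob 542 (453, 157) mean [ 0.7124 -0.2162  0.0694] mid [ 0.7128 -0.2163  0.0695] ext [0.043 0.042 0.008] [152 151 148]
blob 108 (257, 182) mean [0.6622 0.1188 0.059 ] mid [0.6623 0.1193 0.0593] ext [0.019 0.019 0.007] [159 157 153]
blob 108 (321, 195) mean [0.6418 0.0102 0.0597] mid [0.6425 0.0098 0.0596] ext [0.019 0.019 0.008] [160 158 153]
blob 109 (392, 199) mean [ 0.638  -0.1113  0.0594] mid [ 0.6378 -0.1114  0.0593] ext [0.019 0.019 0.008] [158 156 152]
blob 112 (252, 240) mean [0.5632 0.1238 0.0595] mid [0.5628 0.1243 0.0593] ext [0.019 0.019 0.007] [161 158 154]
blob 106 (325, 244) mean [0.5572 0.0014 0.0596] mid [0.557  0.0017 0.0595] ext [0.018 0.019 0.007] [164 162 159]
blob 110 (386, 256) mean [ 0.5391 -0.1013  0.0593] mid [ 0.5396 -0.1008  0.0594] ext [0.019 0.019 0.008] [161 159 155]
blob 510 (285, 312) mean [0.4442 0.0651 0.0957] mid [0.4443 0.065  0.0961] ext [0.038 0.038 0.009] [150 150 147]
blob 118 (424, 322) mean [ 0.4315 -0.1631  0.0596] mid [ 0.4312 -0.1632  0.0602]
[... 1760 characters left out ...]
675 0.1242 0.0593] ext [0.019 0.02  0.008] [190 192 195]
blob 95 (330, 308) mean [0.6669 0.1198 0.0587] mid [0.6666 0.119  0.0584] ext [0.02  0.019 0.007] [194 195 198]
green 431 ((0.5198338627815247, 0.3317793607711792), (0.18814052641391754, 0.09957846999168396), 2.6944005489349365) 0.033361310704645784
red 357 ((0.542259931564331, -0.30166172981262207), (0.19117556512355804, 0.10502782464027405), 2.947338342666626) 0.031688367954523906
cradle 432 ((0.43921300768852234, -0.05886165797710419), (0.09859194606542587, 0.041309382766485214), 7.714435577392578)
tips 83 ((0.4391860067844391, -0.05933758616447449), (0.07492528855800629, 0.04136420786380768), 6.947391033172607) 0.030408030808388387
```

View pics/crop1.png

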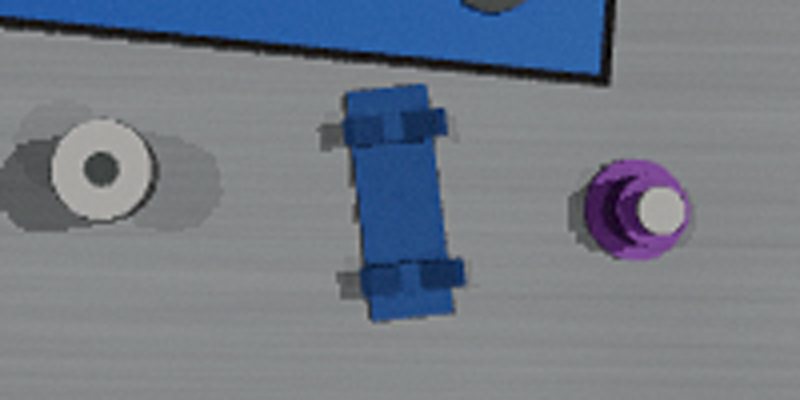

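Six brass plungers on the mat fit the description. The top and scene cameras differ by about 5 mm in x, which I'll settle by viewing the fingers. First I go above the roller, jaws across the cradle's axis.

```bash
cat >> h.py <<'E'
def Rt(yaw,phi,flip=False):
    """tool axes: fingers point in vertical plane at heading yaw, phi deg forward of straight down; jaws horizontal"""
    y,f=np.radians(yaw),np.radians(phi)
    h=np.array([np.cos(y),np.sin(y),0]); x=np.sin(f)*h+np.array([0,0,-np.cos(f)])
    yy=np.array([-np.sin(y),np.cos(y),0])*(-1 if flip else 1)
    return R.from_matrix(np.stack([x,yy,np.cross(x,yy)],1))
def rel(pos,Rg):
    o=get_obs(); R0=R.from_euler("xyz",o["tcp_rot"],degrees=True)
    d=R0.inv().apply(np.array(pos)-o["ee_pos"])*1000
    return np.r_[np.round(d,1),np.round((R0.inv()*Rg).as_rotvec(),3)].tolist()
def st():
    o=get_obs(); print("t",round(o["time"],2),"q",np.round(o["q"],1),"pos",np.round(o["ee_pos"],4),"rot",np.round(o["tcp_rot"],1),"F",np.round(o["wrist_force"],2),"op",round(o["opening"],4))
E
python3 - <<'E'
from h import *
o=get_obs(); print(np.round(R.from_euler("xyz",o["tcp_rot"],degrees=True).as_matrix(),3))
for f in (0,1): print(rel([.45,.065,.25],Rt(6.8,0,f)))
for f in (0,1): print(rel([.45,.065,.25],Rt(6.8,45,f)))
E
```

```text
[[-0.     0.236 -0.972]
 [-0.    -0.972 -0.236]
 [-1.    -0.     0.   ]]
[-18.7, -507.2, -452.7, -3.022, -0.0, 0.0]
[-18.7, -507.2, -452.7, 0.119, 0.0, 0.0]
[-18.7, -507.2, -452.7, -2.8, -0.069, 1.16]
[-18.7, -507.2, -452.7, 0.113, 0.784, 0.047]
```

apply_moves([
  [[-19, -507, -453, 0.119, 0, 0, 1], [-19, -507, -453, 0.119, 0, 0, 1], [-19, -507, -453, 0.119, 0, 0, 1], [-19, -507, -453, 0.119, 0, 0, 1], [-19, -507, -453, 0.119, 0, 0, 1], [-19, -507, -453, 0.119, 0, 0, 1], [-19, -507, -453, 0.119, 0, 0, 1], [-19, -507, -453, 0.119, 0, 0, 1], [-19, -507, -453, 0.119, 0, 0, 1], [-19, -507, -453, 0.119, 0, 0, 1], [-19, -507, -453, 0.119, 0, 0, 1], [-19, -507, -453, 0.119, 0, 0, 1], [-19, -507, -453, 0.119, 0, 0, 1], [-19, -507, -453, 0.119, 0, 0, 1], [-19, -507, -453, 0.119, 0, 0, 1], [-19, -507, -453, 0.119, 0, 0, 1], [-19, -507, -453, 0.119, 0, 0, 1], [-19, -507, -453, 0.119, 0, 0, 1]],
], newtons=60)

```text
time: 2.9
ee_pos: [0.4508, 0.0576, 0.2506]
tcp_rot: [-96.3, 89.7, 90.9]
wrist_force: [-0.8, -0.8, -0.2]
opening: 0.0856
```

```bash
python3 - <<'E'
from h import *
st()
for f in (60,-30): print(f,rel([.45,.065,.25],Rt(6.8,f,1)))
E
```

```text
t 2.9 q [ 7.100e+00 -7.600e+00 -1.000e-01  9.750e+01  3.000e-01  1.799e+02] pos [0.4508 0.0576 0.2506] rot [-96.3  89.7  90.9] F [-0.77 -0.77 -0.16] op 0.0856
60 [0.6, -7.4, -0.1, 0.003, 1.047, 0.008]
-30 [0.6, -7.4, -0.1, 0.008, -0.524, 0.003]
```

Joint 6 sits at its limit, so I turn half a turn about the tool axis (same grasp) while rising slightly.

apply_moves([
  [[0, -7, 0, -0.15, 0, 0, 1], [0, -7, 0, -0.3, 0, 0, 1], [0, -7, 0, -0.45, 0, 0, 1], [0, -7, 0, -0.6, 0, 0, 1], [0, -7, 0, -0.75, 0, 0, 1], [0, -7, 0, -0.9, 0, 0, 1], [0, -7, 0, -1.05, 0, 0, 1], [0, -7, 0, -1.2, 0, 0, 1], [0, -7, 0, -1.35, 0, 0, 1], [0, -7, 0, -1.5, 0, 0, 1], [0, -7, 0, -1.65, 0, 0, 1], [0, -7, 0, -1.8, 0, 0, 1], [0, -7, 0, -1.95, 0, 0, 1], [0, -7, 0, -2.1, 0, 0, 1], [0, -7, 0, -2.25, 0, 0, 1], [0, -7, 0, -2.4, 0, 0, 1], [0, -7, 0, -2.55, 0, 0, 1], [0, -7, 0, -2.7, 0, 0, 1], [0, -7, 0, -2.85, 0, 0, 1], [0, -7, 0, -3, 0, 0, 1]],
])

```text
time: 4.9
ee_pos: [0.4497, 0.0637, 0.251]
tcp_rot: [83.9, 89.7, 83.2]
wrist_force: [-0.4, -0.2, 0.4]
opening: 0.0852
```

```bash
python3 - <<'E'
from h import *
st()
for f in (60,-30): print(f,rel([.45,.065,.25],Rt(6.8,f)))
for n in ("top","scene"):
    p=cams.camera(n); cv2.imwrite(f"pics/{n}1.png",p["pixels"][:,:,::-1])
E
```

```text
t 4.9 q [ 7.9 -7.6 -0.1 97.5  0.3  8.6] pos [0.4497 0.0637 0.251 ] rot [83.9 89.7 83.2] F [-0.38 -0.17  0.36] op 0.0852
60 [1.0, 1.3, 0.3, -0.121, -1.045, 0.064]
-30 [1.0, 1.3, 0.3, -0.127, 0.524, -0.039]
```

View pics/scene1.png

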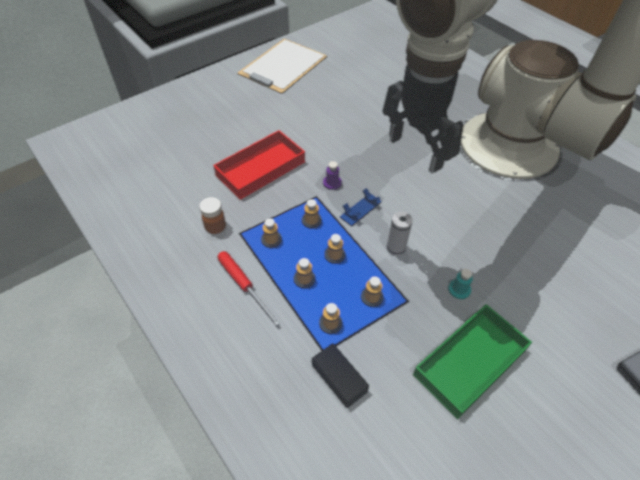

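View pics/top1.png

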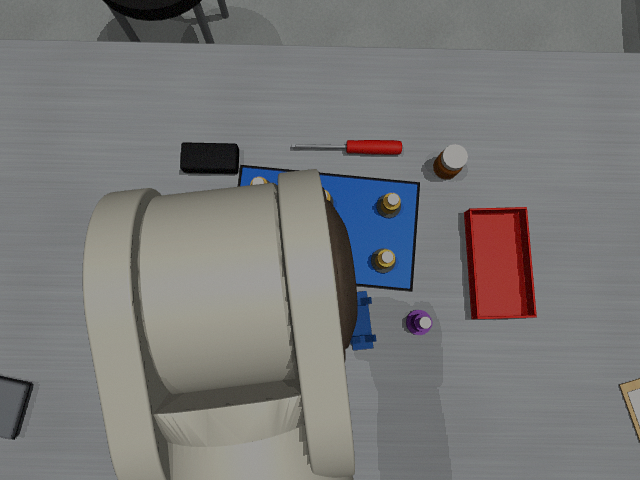

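Scene shows the gripper above the roller (fingertips at about (394,137) and (436,165)). Top is covered by the arm. Now a tilt test, and the fingers give the scene camera's offset.

```bash
python3 - <<'E'
from h import *
p=cams.camera("scene"); w=cloud(p)
u0=w[...,2]; m=(w[...,2]>.235)&(w[...,2]<.30)&(abs(w[...,0]-.45)<.08)&(abs(w[...,1]-.064)<.09)
l,k=ndimage.label(m)
for i in range(1,k+1):
    s=l==i
    if s.sum()<30: continue
    q=w[s]; print(s.sum(),"min",np.round(np.percentile(q,2,axis=0),4),"max",np.round(np.percentile(q,98,axis=0),4))
    for z0 in np.arange(.24,.3,.01):
        t=q[abs(q[:,2]-z0)<.005]
        if len(t)>8: print("  z",round(z0,3),len(t),np.round(np.percentile(t[:,:2],[3,97],axis=0),4).ravel())
E
```

```text
220 min [0.4407 0.0067 0.2636] max [0.4629 0.0214 0.2987]
  z 0.26 12 [0.4428 0.0157 0.4606 0.0209]
  z 0.27 52 [0.4413 0.0079 0.4629 0.0215]
  z 0.28 60 [0.4407 0.007  0.4628 0.0212]
  z 0.29 66 [0.4409 0.007  0.4623 0.0208]
193 min [0.4468 0.105  0.2643] max [0.4648 0.1195 0.2986]
  z 0.27 36 [0.4459 0.1047 0.4648 0.1191]
  z 0.28 62 [0.4473 0.1063 0.4638 0.1194]
  z 0.29 66 [0.4481 0.1064 0.4643 0.1196]
```

apply_moves([
  [[0, 1, 0, -0.06, 0.1, 0, 1], [0, 1, 0, -0.12, 0.2, 0, 1], [0, 1, 0, -0.12, 0.3, 0, 1], [0, 1, 0, -0.12, 0.4, -0.02, 1], [0, 1, 0, -0.127, 0.524, -0.04, 1], [0, 1, 0, -0.127, 0.524, -0.04, 1], [0, 1, 0, -0.127, 0.524, -0.04, 1]],
])

```text
time: 5.75
ee_pos: [0.4503, 0.0647, 0.2498]
tcp_rot: [-179.7, 59.9, -173.6]
wrist_force: [0.1, -0.6, -0.3]
opening: 0.0855
```

```bash
python3 - <<'E'
from h import *
st()
for f in (60,): print(f,rel([.45,.065,.25],Rt(6.8,f)))
E
```

```text
t 5.75 q [  7.7  21.6  25.4 123.9   0.7   1.5] pos [0.4503 0.0647 0.2498] rot [-179.7   59.9 -173.6] F [ 0.08 -0.61 -0.28] op 0.0855
60 [-0.1, 0.3, -0.3, -0.012, -1.572, 0.006]
```

apply_moves([
  [[0, 0, 0, 0, -0.15, 0, 1], [0, 0, 0, 0, -0.3, 0, 1], [0, 0, 0, 0, -0.45, 0, 1], [0, 0, 0, 0, -0.6, 0, 1], [0, 0, 0, 0, -0.75, 0, 1], [0, 0, 0, 0, -0.9, 0, 1], [0, 0, 0, 0, -1.05, 0, 1], [0, 0, 0, 0, -1.2, 0, 1], [0, 0, 0, 0, -1.35, 0, 1], [0, 0, 0, 0, -1.5, 0, 1], [0, 0, 0, 0, -1.57, 0, 1], [0, 0, 0, 0, -1.57, 0, 1]],
])

```text
time: 6.95
ee_pos: [0.5564, 0.0875, 0.2607]
tcp_rot: [-0.2, 32.6, 5.7]
wrist_force: [-0.5, -0.6, -0.1]
opening: 0.0853
```

```bash
python3 - <<'E'
from h import *
st()
for f in (60,0): print(f,rel([.45,.065,.25],Rt(6.8,f)))
print(rel([.4465-.12,.0653-.014,.15],Rt(6.8,60)))
E
```

```text
t 6.95 q [ 11.4 -48.6 -46.6  34.7  -4.8   2.8] pos [0.5564 0.0875 0.2607] rot [-0.2 32.6  5.7] F [-0.47 -0.58 -0.07] op 0.0853
60 [-85.3, -11.6, -67.3, -0.006, -0.045, 0.017]
0 [-85.3, -11.6, -67.3, -0.014, 1.002, 0.012]
[-136.2, -12.4, -218.4, -0.006, -0.045, 0.017]
```

+60° forward tilt isn't reachable this close (joint 2 limit). I fit a simple planar model to the poses recorded so far to see which tilts work.

```bash
cat > kin.py <<'E'
import numpy as np
from scipy.optimize import least_squares
D=[(4.979,10.078,0,np.hypot(.1295,.5343),.2306),(-7.6,-.1,0,np.hypot(.4497,.0637),.251),(21.6,25.4,-30.1,np.hypot(.4503,.0647),.2498),(-48.6,-46.6,57.4,np.hypot(.5564,.0875),.2607)]
def fk(p,q2,q3,phi):
    off,h,L1,L2,T=p; a,b,f=np.radians([q2,q2-q3,phi])
    return off+L1*np.sin(a)+L2*np.cos(b)+T*np.sin(f), h+L1*np.cos(a)-L2*np.sin(b)-T*np.cos(f)
s=least_squares(lambda p:np.r_[np.ravel([np.subtract(fk(p,*d[:3]),d[3:]) for d in D]),.02*(p[0])],[0,.3,.42,.4,.3])
P=s.x
def ik(r,z,phi):
    u=least_squares(lambda q:np.subtract(fk(P,q[0],q[1],phi),(r,z)),[0,0],x_scale=30,method="lm")
    q=u.x; return q[0],q[1],90-phi-q[0]+q[1],np.linalg.norm(u.fun)
E
python3 - <<'E'
from kin import *
print(P,np.round(s.fun,4))
for phi in (-50,-45,-40,-35,-30,-20,-10,0,10,20,30,40,45,50,60,70):
    for z in (.03,.06,.2):
        q=ik(.44,z,phi); print(phi,z,np.round(q[:3],0),"err",round(q[3],3),"|",np.round(ik(.50,z,phi)[:3],0),"|",np.round(ik(.62,z,phi),2))
E
```

```text
[-0.00903252  0.19533721  0.42383028  0.52495104  0.43309608] [ 0.0009  0.0005  0.0012 -0.0001 -0.0013 -0.0003 -0.0007 -0.0001 -0.0002]
-50 0.03 [ 44.  22. 118.] err 0.0 | [ 53.  36. 124.] | [8.3290e+01 9.0000e+01 1.4671e+02 2.0000e-02]
-50 0.06 [ 42.  23. 121.] err 0.0 | [ 51.  38. 127.] | [8.1530e+01 9.0000e+01 1.4847e+02 2.0000e-02]
-50 0.2 [ 38.  32. 134.] err 0.0 | [ 48.  48. 140.] | [7.3580e+01 9.0000e+01 1.5641e+02 5.0000e-02]
-45 0.03 [ 39.  18. 114.] err 0.0 | [ 47.  31. 119.] | [ 76.4   80.91 139.51   0.  ]
-45 0.06 [ 37.  19. 117.] err 0.0 | [ 46.  32. 121.] | [ 79.64  90.   145.36   0.  ]
-45 0.2 [ 33.  28. 130.] err 0.0 | [ 43.  43. 135.] | [7.1610e+01 9.0000e+01 1.5339e+02 4.0000e-02]
-40 0.03 [ 34.  13. 109.] err 0.0 | [ 42.  26. 114.] | [ 64.55  62.84 128.29   0.  ]
-40 0.06 [ 33.  15. 112.] err 0.0 | [ 41.  27. 116.] | [ 64.54  66.09 131.55   0.  ]
-40 0.2 [ 29.  25. 126.] err 0.0 | [ 38.  39. 130.] | [6.9660e+01 9.0000e+01 1.5034e+02 2.0000e-02]
-35 0.03 [ 29.   9. 105.] err 0.0 | [ 37.  20. 108.] | [ 56.71  51.99 120.28   0.  ]
-35 0.06 [ 28.  10. 108.] err 0.0 | [
[... 2422 characters left out ...]
.  ]
50 0.06 [-207. -109.  139.] err 0.0 | [-52. -65.  27.] | [-23.06 -51.12  11.94   0.  ]
50 0.2 [-68. -54.  54.] err 0.0 | [-55. -51.  44.] | [-31.56 -40.12  31.45   0.  ]
60 0.03 [-125.  -90.   65.] err 0.011 | [-59. -78.  12.] | [-18.94 -60.71 -11.77   0.  ]
60 0.06 [-112.  -85.   57.] err 0.0 | [-64. -75.  18.] | [-24.05 -59.68  -5.63   0.  ]
60 0.2 [-239. -116.  154.] err 0.0 | [-66. -61.  36.] | [-37.55 -50.18  17.36   0.  ]
70 0.03 [-68. -90.  -2.] err 0.056 | [-67. -87.  -1.] | [ -9.78 -65.71 -35.94   0.  ]
70 0.06 [-107.  -90.   37.] err 0.057 | [-85. -88.  18.] | [-17.57 -65.76 -28.19   0.  ]
70 0.2 [-106.  -75.   51.] err 0.0 | [-213. -109.  124.] | [-40.38 -59.28   1.1    0.  ]
```

The model fits to about 1 mm. At the cradle's radius, tilts from about -60° to +30° are reachable, so I can grasp at +30° and place at -60°, or the reverse. At -60° the gripper leans out over the mat, so I sort the plungers first. The finger check puts true x at about top +2.5 mm. First push test is on the plunger at (326,248) in top, (.5595,.0016).

```bash
python3 - <<'E'
from h import *
from kin import ik
print(rel([.5595,.0016,.10],Rt(0,0)))
for a in ((.424,.031,-60),(.424,.051,-60),(.435,.041,-60),(.435,.06,-60),(.45,.024,30),(.461,.034,30),(.47,.1,30)): print(a,np.round(ik(*a),1))
E
```

```text
[81.9, -85.2, -138.7, 0.094, 1.002, -0.048]
(0.424, 0.031, -60) [ 50.9  26.8 125.8   0. ]
(0.424, 0.051, -60) [ 49.7  27.1 127.4   0. ]
(0.435, 0.041, -60) [ 51.9  29.6 127.7   0. ]
(0.435, 0.06, -60) [ 50.8  30.  129.2   0. ]
(0.45, 0.024, 30) [-39.1 -52.9  46.2   0. ]
(0.461, 0.034, 30) [-37.3 -50.9  46.4   0. ]
(0.47, 0.1, 30) [-37.8 -43.8  53.9   0. ]
```

apply_moves([
  [[30, -30, -50, 0.03, 0.15, -0.01, 0], [50, -50, -90, 0.05, 0.3, -0.02, 0], [70, -80, -130, 0.06, 0.45, -0.03, 0], [82, -85, -139, 0.07, 0.6, -0.03, 0], [82, -85, -139, 0.08, 0.75, -0.04, 0], [82, -85, -139, 0.09, 0.9, -0.04, 0], [82, -85, -139, 0.094, 1.002, -0.048, 0], [82, -85, -139, 0.094, 1.002, -0.048, 0], [82, -85, -139, 0.094, 1.002, -0.048, 0], [82, -85, -139, 0.094, 1.002, -0.048, 0]],
])

```text
time: 7.95
ee_pos: [0.5589, 0.0017, 0.102]
tcp_rot: [-2.3, 89.7, -2.4]
wrist_force: [0.7, -0.2, -0.4]
opening: -0.0002
```

```bash
python3 - <<'E'
from h import *
st(); print(rel([.5595,.0016,.066],Rt(0,0)))
p=cams.camera("scene"); cv2.imwrite("pics/s2.png",cv2.resize(p["pixels"][120:360,200:520,::-1],None,fx=2,fy=2))
E
```

```text
t 7.95 q [ 0.2  5.2 -3.9 80.5 -0.   0.2] pos [0.5589 0.0017 0.102 ] rot [-2.3 89.7 -2.4] F [ 0.74 -0.19 -0.38] op -0.0002
[36.0, -0.1, 0.3, -0.001, 0.006, 0.0]
```

View pics/s2.png

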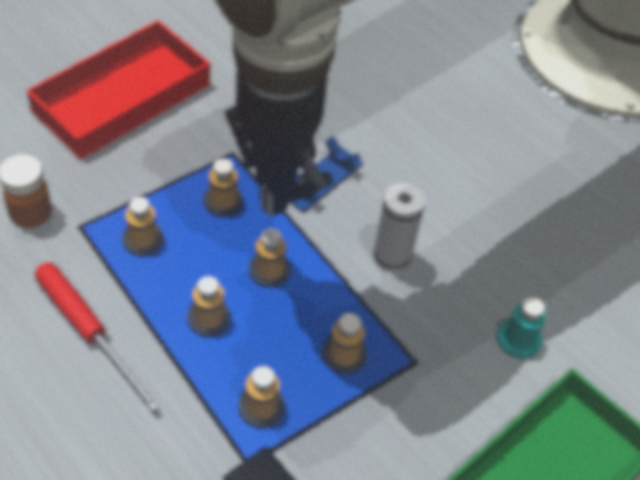

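The closed tip (crop ~(272,210)) is just above the plunger at (270,258). I push about 5 mm into the button.

apply_moves([
  [[30, 0, 0, 0, 0, 0, 0], [40, 0, 0, 0, 0.006, 0, 0], [44, 0, 0, 0, 0.006, 0, 0], [47, 0, 0, 0, 0.006, 0, 0], [47, 0, 0, 0, 0.006, 0, 0], [47, 0, 0, 0, 0.006, 0, 0]],
])

```text
time: 8.6
ee_pos: [0.5594, 0.0017, 0.0559]
tcp_rot: [-17.2, 89.9, -17.2]
wrist_force: [-0.7, 0.5, 2.4]
opening: 0.0001
```

```bash
python3 - <<'E'
from h import *
st()
E
```

```text
t 8.6 q [ 0.2  6.5 -7.7 75.8 -0.   0.2] pos [0.5594 0.0017 0.0559] rot [-17.2  89.9 -17.2] F [-0.74  0.51  2.4 ] op 0.0001
```

apply_moves([
  [[2.5, 0, 0, 0, 0, 0, 0], [2.5, 0, 0, 0, 0, 0, 0]],
])

```text
time: 8.8
ee_pos: [0.5595, 0.0017, 0.0536]
tcp_rot: [-13.1, 89.9, -13.1]
wrist_force: [-2.2, 0.4, 2.8]
opening: 0.0001
```

apply_moves([
  [[-40, 0, 0, 0, 0, 0, 0.9], [-40, 0, 0, 0, 0, 0, 0.9], [-40, 0, 0, 0, 0, 0, 0.9], [-40, 0, 0, 0, 0, 0, 0.9], [-40, 0, 0, 0, 0, 0, 0.9], [-40, 0, 0, 0, 0, 0, 0.9], [-40, 0, 0, 0, 0, 0, 0.9]],
])

```text
time: 9.5
ee_pos: [0.5592, 0.0018, 0.0931]
tcp_rot: [-42.5, 90.0, -42.6]
wrist_force: [-0.2, -0.2, -0.2]
opening: 0.0769
```

```bash
python3 - <<'E'
from h import *
st(); print(rel([.5595,.0016,.012],Rt(0,0)))
E
```

```text
t 9.5 q [ 0.2  5.7 -4.4 79.9 -0.   0.2] pos [0.5592 0.0018 0.0931] rot [-42.5  90.  -42.6] F [-0.16 -0.23 -0.2 ] op 0.0769
[81.1, -0.1, 0.2, -0.001, 0.0, 0.0]
```

Weak (2.4 N at 4 mm, 2.8 N at 6.4 mm). Now the grasp.

apply_moves([
  [[40, 0, 0, 0, 0, 0, 0.9], [78, 0, 0, 0, 0, 0, 0.9], [80, 0, 0, 0, 0, 0, 0.9], [80, 0, 0, 0, 0, 0, 0.1], [80, 0, 0, 0, 0, 0, 0.1], [80, 0, 0, 0, 0, 0, 0.1], [80, 0, 0, 0, 0, 0, 0.1], [80, 0, 0, 0, 0, 0, 0.1], [80, 0, 0, 0, 0, 0, 0.1], [60, 0, 0, 0, 0, 0, 0.1], [20, 0, 0, 0, 0, 0, 0.1], [-20, 0, 0, 0, 0, 0, 0.1], [-20, 0, 0, 0, 0, 0, 0.1]],
], newtons=35)

```text
time: 10.8
ee_pos: [0.5621, 0.0017, 0.1202]
tcp_rot: [-1.4, 89.4, -1.5]
wrist_force: [0.5, 0.8, -0.5]
opening: 0.0287
```

```bash
python3 - <<'E'
from h import *
st()
# red bin centre avg
c=np.array([.5392,-.3030]); a=np.radians(2.5); ex=np.array([np.cos(a),np.sin(a)])
for s in (-.06,0,.06): print(np.round(c+ex*s,4), rel([*(c+ex*s),.115],Rt(2.5,0)), rel([*(c+ex*s),.018],Rt(2.5,0)))
p=cams.camera("scene"); cv2.imwrite("pics/s3.png",cv2.resize(p["pixels"][120:360,200:520,::-1],None,fx=2,fy=2))
E
```

```text
t 10.8 q [ 0.2  5.2 -1.9 82.3 -0.   0.2] pos [0.5621 0.0017 0.1202] rot [-1.4 89.4 -1.5] F [ 0.51  0.83 -0.45] op 0.0287
[ 0.4793 -0.3056] [4.5, -307.4, -82.7, -0.044, 0.01, 0.0] [101.5, -307.4, -83.7, -0.044, 0.01, 0.0]
[ 0.5392 -0.303 ] [5.1, -304.8, -22.7, -0.044, 0.01, 0.0] [102.1, -304.7, -23.7, -0.044, 0.01, 0.0]
[ 0.5991 -0.3004] [5.7, -302.1, 37.2, -0.044, 0.01, 0.0] [102.7, -302.1, 36.2, -0.044, 0.01, 0.0]
```

View pics/s3.png

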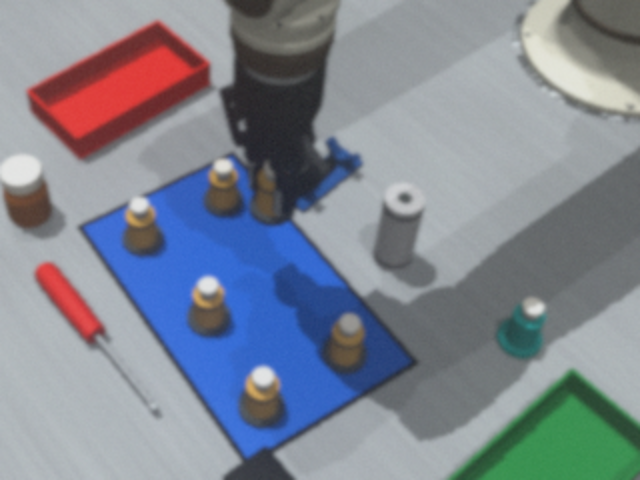

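It's held (28.7 mm opening). I carry it to the near slot of the red bin.

apply_moves([
  [[5, -307, -83, -0.044, 0.01, 0, 0.1], [5, -307, -83, -0.044, 0.01, 0, 0.1], [5, -307, -83, -0.044, 0.01, 0, 0.1], [5, -307, -83, -0.044, 0.01, 0, 0.1], [5, -307, -83, -0.044, 0.01, 0, 0.1], [5, -307, -83, -0.044, 0.01, 0, 0.1], [5, -307, -83, -0.044, 0.01, 0, 0.1], [5, -307, -83, -0.044, 0.01, 0, 0.1], [50, -307, -83, -0.044, 0.01, 0, 0.1], [85, -307, -84, -0.044, 0.01, 0, 0.1], [102, -307, -84, -0.044, 0.01, 0, 0.1], [102, -307, -84, -0.044, 0.01, 0, 0.1]],
])

```text
time: 12.05
ee_pos: [0.4777, -0.3032, 0.0133]
tcp_rot: [163.0, 89.8, 165.6]
wrist_force: [-0.3, -0.4, -0.7]
opening: 0.029
```

```bash
python3 - <<'E'
from h import *
st()
p=cams.camera("scene"); cv2.imwrite("pics/s4.png",cv2.resize(p["pixels"][80:320,160:480,::-1],None,fx=2,fy=2))
p=cams.camera("top"); cv2.imwrite("pics/t4.png",p["pixels"][:,:,::-1])
E
```

```text
t 12.05 q [-32.4   8.8  -9.9  71.5  -0.1 -34.9] pos [ 0.4777 -0.3032  0.0133] rot [163.   89.8 165.6] F [-0.28 -0.38 -0.67] op 0.029
```

View pics/s4.png

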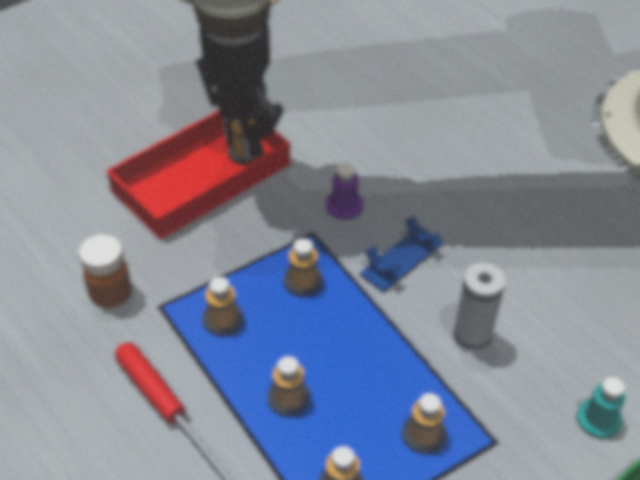

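View pics/t4.png

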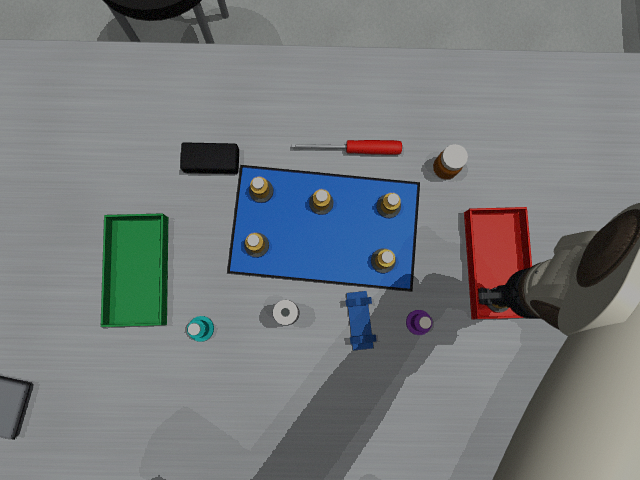

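The plunger is in the red bin's near end, with no contact force. Release, rise, then go to the next one at (385,260) in top, (.5415,-.101).

apply_moves([
  [[0, 0, 0, 0, 0, 0, 0.55], [0, 0, 0, 0, 0, 0, 0.55], [0, 0, 0, 0, 0, 0, 0.55], [-50, 0, 0, 0, 0, 0, 0.55], [-100, 0, 0, 0, 0, 0, 0.4], [-100, 0, 0, 0, 0, 0, 0], [-100, 0, 0, 0, 0, 0, 0]],
])

```text
time: 12.85
ee_pos: [0.479, -0.3043, 0.116]
tcp_rot: [-124.1, 89.9, -121.5]
wrist_force: [-0.0, 0.1, -0.0]
opening: 0.006
```

```bash
python3 - <<'E'
from h import *
st(); print(rel([.5415,-.101,.075],Rt(0,0)))
p=cams.camera("scene"); cv2.imwrite("pics/s5.png",cv2.resize(p["pixels"][80:320,160:480,::-1],None,fx=2,fy=2))
E
```

```text
t 12.85 q [-32.4   6.6  -0.9  82.5  -0.1 -34.9] pos [ 0.479  -0.3043  0.116 ] rot [-124.1   89.9 -121.5] F [-0.01  0.08 -0.05] op 0.006
[40.6, 200.3, 71.5, 0.045, -0.001, 0.001]
```

View pics/s5.png

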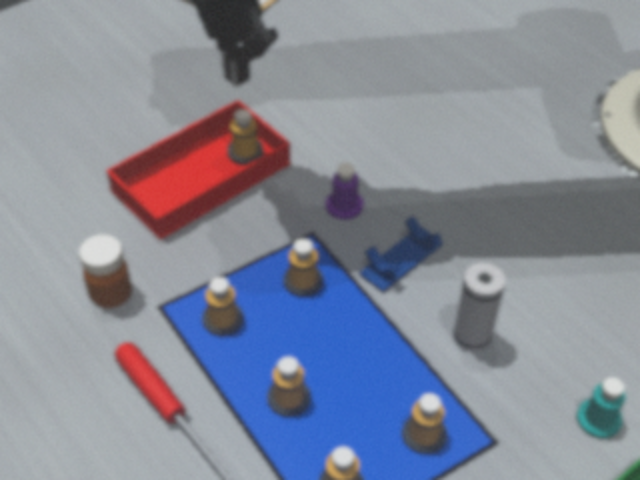

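The plunger stands upright in the red bin. Next I travel and push test in one go.

apply_moves([
  [[5, 200, 71, 0.045, 0, 0, 0], [5, 200, 71, 0.045, 0, 0, 0], [5, 200, 71, 0.045, 0, 0, 0], [5, 200, 71, 0.045, 0, 0, 0], [5, 200, 71, 0.045, 0, 0, 0], [20, 200, 71, 0.045, 0, 0, 0], [40, 200, 71, 0.045, 0, 0, 0], [52, 200, 71, 0.045, 0, 0, 0], [58, 200, 71, 0.045, 0, 0, 0], [61, 200, 71, 0.045, 0, 0, 0], [61, 200, 71, 0.045, 0, 0, 0], [61, 200, 71, 0.045, 0, 0, 0]],
])

```text
time: 14.1
ee_pos: [0.5396, -0.1019, 0.0538]
tcp_rot: [-179.6, 89.8, -179.7]
wrist_force: [-4.5, 1.2, 10.8]
opening: 0.0005
```

apply_moves([
  [[2, 0, 0, 0, 0, 0, 0], [2, 0, 0, 0, 0, 0, 0]],
])

```text
time: 14.3
ee_pos: [0.5394, -0.1025, 0.0527]
tcp_rot: [160.8, 89.8, 160.7]
wrist_force: [-4.2, 4.3, 11.5]
opening: -0.0002
```

apply_moves([
  [[-40, 0, 0, 0, 0, 0, 0.9], [-40, 0, 0, 0, 0, 0, 0.9], [-40, 0, 0, 0, 0, 0, 0.9], [-40, 0, 0, 0, 0, 0, 0.9], [-40, 0, 0, 0, 0, 0, 0.9], [-40, 0, 0, 0, 0, 0, 0.9], [-40, 0, 0, 0, 0, 0, 0.9]],
])

```text
time: 15.0
ee_pos: [0.5392, -0.1025, 0.0921]
tcp_rot: [163.5, 89.8, 163.3]
wrist_force: [0.2, -0.4, -0.6]
opening: 0.0766
```

```bash
cat >> h.py <<'E'
def blobs(w,lo=.05):
    z=w[...,2]; m=(z>lo)&(z<.075)&(w[...,0]>.3)&(w[...,0]<.8)&(abs(w[...,1])<.45)
    lab,k=ndimage.label(m)
    for i in range(1,k+1):
        s=lab==i
        if 25<s.sum()<400:
            q=w[s]; zt=np.percentile(q[:,2],90); t=q[q[:,2]>zt-.006]
            vv,uu=np.nonzero(s); print("  blob",s.sum(),(int(uu.mean()),int(vv.mean())),np.round(t.mean(0),4))
E
python3 - <<'E'
from h import *
st(); print(rel([.5415,-.101,.012],Rt(0,0)))
p=cams.camera("scene"); cv2.imwrite("pics/s6.png",cv2.resize(p["pixels"][80:320,160:480,::-1],None,fx=2,fy=2)); blobs(cloud(p)-[.0027,0,0])
E
```

```text
t 15.0 q [-10.8   4.6  -5.7  79.9   0.  -10.6] pos [ 0.5392 -0.1025  0.0921] rot [163.5  89.8 163.3] F [ 0.21 -0.44 -0.55] op 0.0766
[80.1, 1.4, 2.6, -0.003, -0.004, -0.001]
  blob 54 (280, 138) [ 0.4763 -0.3029  0.0619]
  blob 27 (332, 163) [ 0.4311 -0.1661  0.0584]
  blob 360 (209, 207) [ 0.7153 -0.2151  0.0684]
  blob 66 (310, 203) [ 0.5418 -0.1013  0.0577]
  blob 70 (268, 222) [ 0.6406 -0.1111  0.0582]
  blob 166 (398, 234) [0.4572 0.0728 0.0711]
  blob 83 (303, 262) [0.6445 0.0109 0.0587]
  blob 85 (465, 273) [0.4169 0.2155 0.0585]
  blob 86 (374, 281) [0.5655 0.1244 0.0583]
  blob 94 (330, 308) [0.6642 0.1198 0.0587]
```

View pics/s6.png

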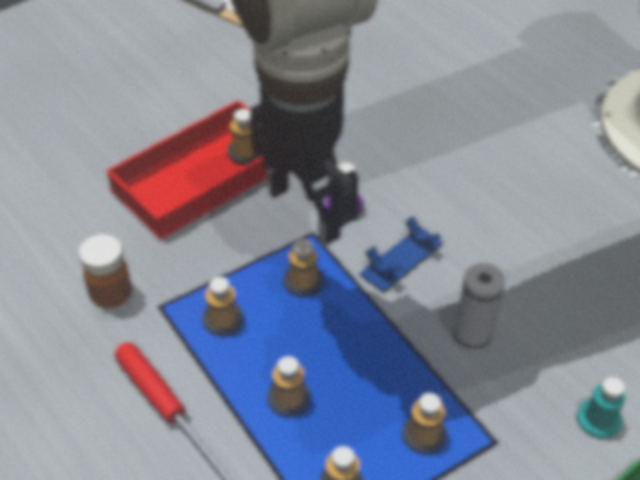

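Stiff (10.8 N at 6 mm, 11.5 N at 7 mm). The plunger hasn't moved, so I grasp and lift it.

apply_moves([
  [[40, 1, 2.5, 0, 0, 0, 0.9], [78, 1, 2.5, 0, 0, 0, 0.9], [80, 1, 2.5, 0, 0, 0, 0.9], [80, 1, 2.5, 0, 0, 0, 0.1], [80, 1, 2.5, 0, 0, 0, 0.1], [80, 1, 2.5, 0, 0, 0, 0.1], [80, 1, 2.5, 0, 0, 0, 0.1], [80, 1, 2.5, 0, 0, 0, 0.1], [80, 1, 2.5, 0, 0, 0, 0.1], [60, 1, 2.5, 0, 0, 0, 0.1], [20, 1, 2.5, 0, 0, 0, 0.1], [-30, 1, 2.5, 0, 0, 0, 0.1], [-40, 1, 2.5, 0, 0, 0, 0.1], [-40, 1, 2.5, 0, 0, 0, 0.1]],
], newtons=35)

```text
time: 16.45
ee_pos: [0.5434, -0.1018, 0.1355]
tcp_rot: [2.4, 89.9, 2.2]
wrist_force: [-0.5, -0.1, -2.1]
opening: 0.0293
```

```bash
cat >> h.py <<'E'
RED=np.array([.5392,-.3030]); GRN=np.array([.5168,.3310]); EX=np.array([np.cos(.0436),np.sin(.0436)])
E
python3 - <<'E'
from h import *
st()
for s in (-.06,0,.06): print(np.round(GRN+EX*s,4), rel([*(GRN+EX*s),.13],Rt(2.5,0)), rel([*(GRN+EX*s),.0175],Rt(2.5,0)))
E
```

```text
t 16.45 q [-10.6   4.4  -1.1  84.4   0.  -10.5] pos [ 0.5434 -0.1018  0.1355] rot [ 2.4 89.9  2.2] F [-0.5  -0.08 -2.09] op 0.0293
[0.4569 0.3284] [5.4, 429.9, -87.8, -0.047, 0.002, -0.0] [117.9, 429.9, -88.1, -0.047, 0.002, -0.0]
[0.5168 0.331 ] [5.5, 432.7, -27.9, -0.047, 0.002, -0.0] [118.0, 432.7, -28.1, -0.047, 0.002, -0.0]
[0.5767 0.3336] [5.6, 435.5, 32.0, -0.047, 0.002, -0.0] [118.1, 435.5, 31.8, -0.047, 0.002, -0.0]
```

apply_moves([
  [[5, 430, -88, -0.047, 0, 0, 0.1], [5, 430, -88, -0.047, 0, 0, 0.1], [5, 430, -88, -0.047, 0, 0, 0.1], [5, 430, -88, -0.047, 0, 0, 0.1], [5, 430, -88, -0.047, 0, 0, 0.1], [5, 430, -88, -0.047, 0, 0, 0.1], [5, 430, -88, -0.047, 0, 0, 0.1], [5, 430, -88, -0.047, 0, 0, 0.1], [5, 430, -88, -0.047, 0, 0, 0.1], [5, 430, -88, -0.047, 0, 0, 0.1], [5, 430, -88, -0.047, 0, 0, 0.1], [50, 430, -88, -0.047, 0, 0, 0.1], [95, 430, -88, -0.047, 0, 0, 0.1], [117, 430, -88, -0.047, 0, 0, 0.1], [117, 430, -88, -0.047, 0, 0, 0.1], [117, 430, -88, -0.047, 0, 0, 0.1]],
])

```text
time: 18.05
ee_pos: [0.4569, 0.3268, 0.0175]
tcp_rot: [-50.3, 89.9, -47.8]
wrist_force: [-0.1, 0.1, -0.6]
opening: 0.0289
```

apply_moves([
  [[0, 0, 0, 0, 0, 0, 0.55], [0, 0, 0, 0, 0, 0, 0.55], [0, 0, 0, 0, 0, 0, 0.55], [-50, 0, 0, 0, 0, 0, 0.55], [-100, 0, 0, 0, 0, 0, 0.4], [-100, 0, 0, 0, 0, 0, 0], [-100, 0, 0, 0, 0, 0, 0]],
])

```text
time: 18.75
ee_pos: [0.4575, 0.3275, 0.1192]
tcp_rot: [12.0, 89.8, 14.4]
wrist_force: [-0.3, -0.3, -0.6]
opening: 0.0059
```

```bash
python3 - <<'E'
from h import *
st(); print(rel([.5655,.1243,.075],Rt(0,0)))
p=cams.camera("scene"); cv2.imwrite("pics/s7.png",p["pixels"][:,:,::-1]); blobs(cloud(p)-[.0027,0,0])
E
```

```text
t 18.75 q [35.6  5.7 -1.5 82.6 -0.1 33.2] pos [0.4575 0.3275 0.1192] rot [12.  89.8 14.4] F [-0.27 -0.34 -0.62] op 0.0059
[44.4, -207.6, 99.1, 0.042, 0.004, -0.001]
  blob 56 (280, 138) [ 0.4763 -0.3026  0.0621]
  blob 56 (332, 164) [ 0.4343 -0.1634  0.0578]
  blob 363 (209, 207) [ 0.7155 -0.215   0.0685]
  blob 70 (268, 222) [ 0.6408 -0.1106  0.0585]
  blob 157 (398, 234) [0.4576 0.0724 0.0704]
  blob 84 (303, 262) [0.6442 0.0109 0.0583]
  blob 87 (465, 273) [0.4169 0.2156 0.0582]
  blob 89 (374, 281) [0.5657 0.1245 0.0586]
  blob 95 (330, 308) [0.6642 0.1198 0.0587]
  blob 113 (499, 326) [0.4547 0.327  0.0627]
```

View pics/s7.png

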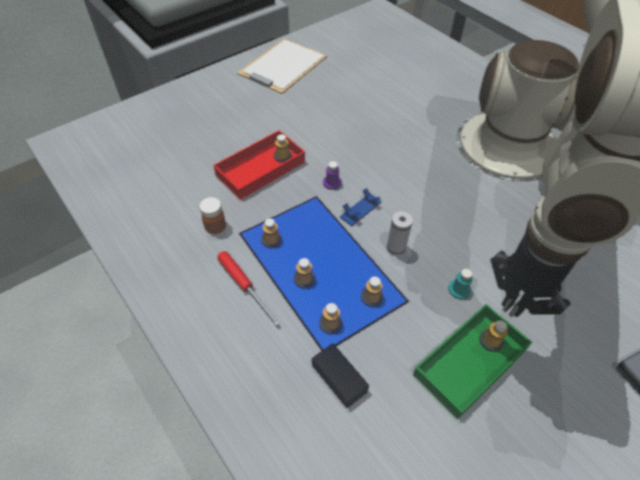

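The stiff one stands in green at (495,335), and four remain on the mat. Next is the one at (374,285), (.5655,.1244).

apply_moves([
  [[5, -207, 99, 0.042, 0, 0, 0], [5, -207, 99, 0.042, 0, 0, 0], [5, -207, 99, 0.042, 0, 0, 0], [5, -207, 99, 0.042, 0, 0, 0], [5, -207, 99, 0.042, 0, 0, 0], [15, -207, 99, 0.042, 0, 0, 0], [40, -207, 99, 0.042, 0, 0, 0], [54, -207, 99, 0.042, 0, 0, 0], [60, -207, 99, 0.042, 0, 0, 0], [64, -207, 99, 0.042, 0, 0, 0], [64, -207, 99, 0.042, 0, 0, 0], [64, -207, 99, 0.042, 0, 0, 0]],
])

```text
time: 20.0
ee_pos: [0.5648, 0.1248, 0.0548]
tcp_rot: [-7.3, 89.9, -7.2]
wrist_force: [-0.4, -0.3, 3.1]
opening: -0.0001
```

apply_moves([
  [[2, 0, 0, 0, 0, 0, 0], [2, 0, 0, 0, 0, 0, 0]],
])

```text
time: 20.2
ee_pos: [0.565, 0.1249, 0.0532]
tcp_rot: [-2.9, 89.8, -2.8]
wrist_force: [-1.3, 0.4, 3.2]
opening: -0.0002
```

apply_moves([
  [[-40, 0, 0, 0, 0, 0, 0.9], [-40, 0, 0, 0, 0, 0, 0.9], [-40, 0, 0, 0, 0, 0, 0.9], [-40, 0, 0, 0, 0, 0, 0.9], [-40, 0, 0, 0, 0, 0, 0.9], [-40, 0, 0, 0, 0, 0, 0.9], [-40, 0, 0, 0, 0, 0, 0.9]],
])

```text
time: 20.9
ee_pos: [0.5647, 0.1248, 0.0927]
tcp_rot: [-9.6, 89.9, -9.5]
wrist_force: [-0.9, 0.4, 0.6]
opening: 0.0768
```

```bash
python3 - <<'E'
from h import *
st(); print(rel([.5655,.1243,.012],Rt(0,0)))
p=cams.camera("scene"); cv2.imwrite("pics/s8.png",cv2.resize(p["pixels"][200:440,220:540,::-1],None,fx=2,fy=2)); blobs(cloud(p)-[.0027,0,0])
E
```

```text
t 20.9 q [12.5  8.2 -1.7 80.  -0.  12.4] pos [0.5647 0.1248 0.0927] rot [-9.6 89.9 -9.5] F [-0.9   0.45  0.57] op 0.0768
[80.7, -0.5, 0.7, 0.001, 0.002, 0.0]
  blob 56 (280, 138) [ 0.4765 -0.3026  0.0618]
  blob 56 (332, 164) [ 0.4343 -0.1633  0.0579]
  blob 360 (209, 207) [ 0.7155 -0.2148  0.0685]
  blob 70 (268, 222) [ 0.6405 -0.111   0.0583]
  blob 82 (303, 262) [0.6442 0.0108 0.0585]
  blob 87 (465, 273) [0.4173 0.2157 0.0586]
  blob 89 (374, 281) [0.5656 0.1243 0.0586]
  blob 94 (330, 308) [0.6641 0.1197 0.0586]
  blob 111 (499, 326) [0.4549 0.327  0.0626]
```

View pics/s8.png

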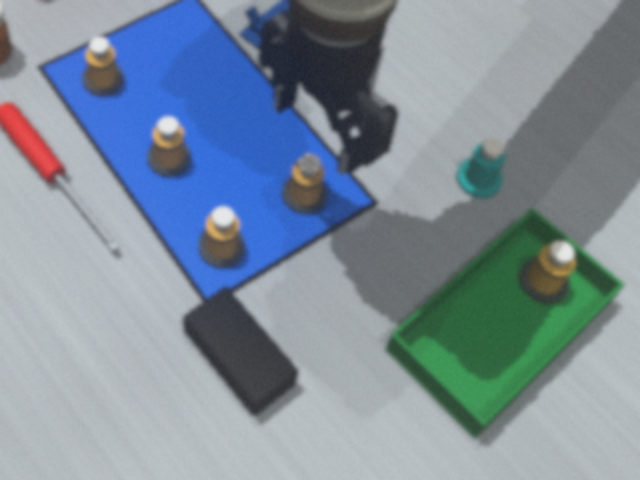

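Weak (3.1 N at 5 mm, 3.2 N at 7 mm). It hasn't moved, so I grasp and lift it.

apply_moves([
  [[40, 0, 1, 0, 0, 0, 0.9], [78, 0, 1, 0, 0, 0, 0.9], [80, 0, 1, 0, 0, 0, 0.9], [80, 0, 1, 0, 0, 0, 0.1], [80, 0, 1, 0, 0, 0, 0.1], [80, 0, 1, 0, 0, 0, 0.1], [80, 0, 1, 0, 0, 0, 0.1], [80, 0, 1, 0, 0, 0, 0.1], [80, 0, 1, 0, 0, 0, 0.1], [60, 0, 1, 0, 0, 0, 0.1], [20, 0, 1, 0, 0, 0, 0.1], [-30, 0, 1, 0, 0, 0, 0.1], [-40, 0, 1, 0, 0, 0, 0.1], [-40, 0, 1, 0, 0, 0, 0.1]],
])

```text
time: 22.35
ee_pos: [0.5671, 0.1252, 0.1362]
tcp_rot: [6.8, 89.5, 6.9]
wrist_force: [-0.3, 0.1, -1.7]
opening: 0.029
```

```bash
python3 - <<'E'
from h import *
st()
for s in (0,.06): print(np.round(RED+EX*s,4), rel([*(RED+EX*s),.13],Rt(2.5,0)), rel([*(RED+EX*s),.0175],Rt(2.5,0)))
E
```

```text
t 22.35 q [12.5  7.9  2.7 84.4 -0.  12.4] pos [0.5671 0.1252 0.1362] rot [ 6.8 89.5  6.9] F [-0.35  0.13 -1.72] op 0.029
[ 0.5392 -0.303 ] [5.6, -428.2, -28.4, -0.043, 0.008, -0.001] [118.1, -428.3, -29.3, -0.043, 0.008, -0.001]
[ 0.5991 -0.3004] [6.1, -425.6, 31.6, -0.043, 0.008, -0.001] [118.6, -425.7, 30.7, -0.043, 0.008, -0.001]
```

apply_moves([
  [[5, -428, -28, -0.043, 0.008, 0, 0.1], [5, -428, -28, -0.043, 0.008, 0, 0.1], [5, -428, -28, -0.043, 0.008, 0, 0.1], [5, -428, -28, -0.043, 0.008, 0, 0.1], [5, -428, -28, -0.043, 0.008, 0, 0.1], [5, -428, -28, -0.043, 0.008, 0, 0.1], [5, -428, -28, -0.043, 0.008, 0, 0.1], [5, -428, -28, -0.043, 0.008, 0, 0.1], [5, -428, -28, -0.043, 0.008, 0, 0.1], [5, -428, -28, -0.043, 0.008, 0, 0.1], [5, -428, -28, -0.043, 0.008, 0, 0.1], [50, -428, -28, -0.043, 0.008, 0, 0.1], [95, -428, -29, -0.043, 0.008, 0, 0.1], [117, -428, -29, -0.043, 0.008, 0, 0.1], [117, -428, -29, -0.043, 0.008, 0, 0.1], [117, -428, -29, -0.043, 0.008, 0, 0.1]],
])

```text
time: 23.95
ee_pos: [0.5393, -0.3011, 0.0177]
tcp_rot: [125.7, 89.9, 128.3]
wrist_force: [-0.0, -0.1, -1.5]
opening: 0.0288
```

apply_moves([
  [[0, 0, 0, 0, 0, 0, 0.55], [0, 0, 0, 0, 0, 0, 0.55], [0, 0, 0, 0, 0, 0, 0.55], [-50, 0, 0, 0, 0, 0, 0.55], [-100, 0, 0, 0, 0, 0, 0.4], [-100, 0, 0, 0, 0, 0, 0], [-100, 0, 0, 0, 0, 0, 0]],
])

```text
time: 24.65
ee_pos: [0.5402, -0.3017, 0.1196]
tcp_rot: [-3.0, 89.9, -0.4]
wrist_force: [-0.5, 0.4, 0.0]
opening: 0.0062
```

```bash
python3 - <<'E'
from h import *
st(); print(rel([.6405,-.111,.075],Rt(0,0)))
p=cams.camera("scene"); cv2.imwrite("pics/s9.png",p["pixels"][:,:,::-1]); blobs(cloud(p)-[.0027,0,0])
E
```

```text
t 24.65 q [-29.2  13.5   7.4  83.8   0.  -31.8] pos [ 0.5402 -0.3017  0.1196] rot [-3.  89.9 -0.4] F [-0.53  0.45  0.02] op 0.0062
[44.8, 185.9, 108.8, 0.046, 0.002, 0.0]
  blob 55 (280, 138) [ 0.4762 -0.3026  0.0613]
  blob 63 (259, 149) [ 0.5375 -0.3003  0.0616]
  blob 57 (332, 164) [ 0.4342 -0.1634  0.0577]
  blob 361 (209, 207) [ 0.7156 -0.215   0.0685]
  blob 69 (268, 222) [ 0.6408 -0.1106  0.0586]
  blob 160 (398, 234) [0.4575 0.0726 0.0707]
  blob 83 (303, 262) [0.644  0.0103 0.0582]
  blob 86 (465, 273) [0.4169 0.2155 0.0584]
  blob 96 (330, 308) [0.6641 0.1197 0.0588]
  blob 114 (499, 326) [0.4546 0.3269 0.0626]
```

View pics/s9.png

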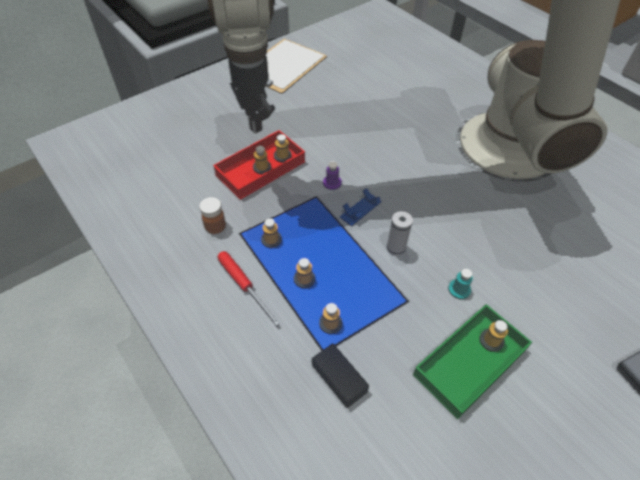

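Red now holds two upright, and three remain on the mat. Next is the one at (269,230), (.6407,-.111).

apply_moves([
  [[0, 186, 109, 0.046, 0, 0, 0], [0, 186, 109, 0.046, 0, 0, 0], [0, 186, 109, 0.046, 0, 0, 0], [0, 186, 109, 0.046, 0, 0, 0], [5, 186, 109, 0.046, 0, 0, 0], [15, 186, 109, 0.046, 0, 0, 0], [40, 186, 109, 0.046, 0, 0, 0], [54, 186, 109, 0.046, 0, 0, 0], [60, 186, 109, 0.046, 0, 0, 0], [64.5, 186, 109, 0.046, 0, 0, 0], [64.5, 186, 109, 0.046, 0, 0, 0], [64.5, 186, 109, 0.046, 0, 0, 0]],
])

```text
time: 25.9
ee_pos: [0.64, -0.1109, 0.0545]
tcp_rot: [79.0, 89.9, 79.0]
wrist_force: [-1.1, -0.2, 3.3]
opening: -0.0001
```

apply_moves([
  [[2, 0, 0, 0, 0, 0, 0], [2, 0, 0, 0, 0, 0, 0]],
])

```text
time: 26.1
ee_pos: [0.6402, -0.1111, 0.0531]
tcp_rot: [37.7, 89.9, 37.7]
wrist_force: [-1.4, -0.6, 2.9]
opening: 0.0003
```

apply_moves([
  [[-40, 0, 0, 0, 0, 0, 0.9], [-40, 0, 0, 0, 0, 0, 0.9], [-40, 0, 0, 0, 0, 0, 0.9], [-40, 0, 0, 0, 0, 0, 0.9], [-40, 0, 0, 0, 0, 0, 0.9], [-40, 0, 0, 0, 0, 0, 0.9], [-40, 0, 0, 0, 0, 0, 0.9]],
])

```text
time: 26.8
ee_pos: [0.64, -0.111, 0.0925]
tcp_rot: [80.4, 89.9, 80.3]
wrist_force: [-0.1, 0.2, 0.1]
opening: 0.0767
```

```bash
python3 - <<'E'
from h import *
st(); print(rel([.6407,-.111,.012],Rt(0,0)))
p=cams.camera("scene"); cv2.imwrite("pics/s10.png",cv2.resize(p["pixels"][80:320,160:480,::-1],None,fx=2,fy=2)); blobs(cloud(p)-[.0027,0,0])
E
```

```text
t 26.8 q [-9.9 18.1 10.  81.9  0.1 -9.8] pos [ 0.64   -0.111   0.0925] rot [80.4 89.9 80.3] F [-0.14  0.2   0.06] op 0.0767
[80.5, -0.1, 0.7, -0.001, 0.0, -0.001]
  blob 56 (332, 164) [ 0.4343 -0.1631  0.0579]
  blob 358 (209, 207) [ 0.7157 -0.2147  0.0684]
  blob 71 (268, 222) [ 0.6408 -0.1104  0.0582]
  blob 162 (397, 234) [0.4576 0.0727 0.0705]
  blob 81 (303, 262) [0.6441 0.0108 0.0587]
  blob 86 (465, 273) [0.4169 0.2156 0.0586]
  blob 95 (330, 308) [0.6641 0.1197 0.0587]
  blob 115 (499, 326) [0.4549 0.327  0.0626]
```

View pics/s10.png

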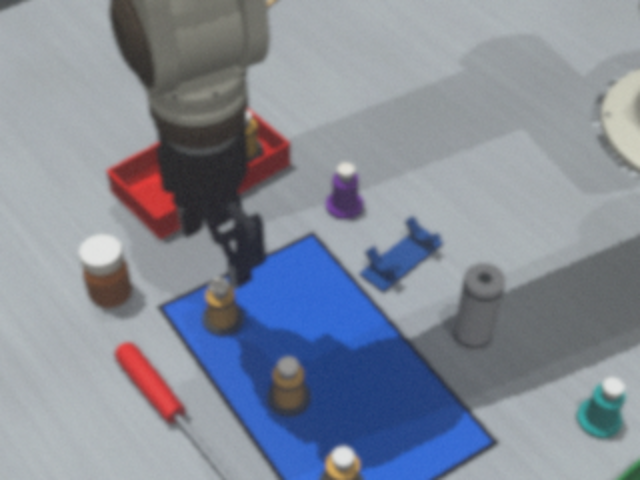

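Weak (3.3 N and 2.9 N). I grasp and lift it, then take it to red's far slot.

apply_moves([
  [[40, 0, 1, 0, 0, 0, 0.9], [78, 0, 1, 0, 0, 0, 0.9], [80, 0, 1, 0, 0, 0, 0.9], [80, 0, 1, 0, 0, 0, 0.1], [80, 0, 1, 0, 0, 0, 0.1], [80, 0, 1, 0, 0, 0, 0.1], [80, 0, 1, 0, 0, 0, 0.1], [80, 0, 1, 0, 0, 0, 0.1], [80, 0, 1, 0, 0, 0, 0.1], [60, 0, 1, 0, 0, 0, 0.1], [20, 0, 1, 0, 0, 0, 0.1], [-30, 0, 1, 0, 0, 0, 0.1], [-50, 0, 1, 0, 0, 0, 0.1], [-50, 0, 1, 0, 0, 0, 0.1]],
])

```text
time: 28.25
ee_pos: [0.6429, -0.1114, 0.1482]
tcp_rot: [-2.9, 89.5, -2.9]
wrist_force: [-0.6, -0.6, -0.8]
opening: 0.0293
```

```bash
python3 - <<'E'
from h import *
st()
for s in (.06,): print(np.round(RED+EX*s,4), rel([*(RED+EX*s),.14],Rt(2.5,0)), rel([*(RED+EX*s),.0175],Rt(2.5,0)))
E
```

```text
t 28.25 q [-9.9 17.9 15.9 87.5  0.1 -9.8] pos [ 0.6429 -0.1114  0.1482] rot [-2.9 89.5 -2.9] F [-0.58 -0.59 -0.79] op 0.0293
[ 0.5991 -0.3004] [7.9, -189.0, -43.6, -0.045, 0.008, 0.001] [130.4, -189.0, -44.6, -0.045, 0.008, 0.001]
```

apply_moves([
  [[8, -189, -44, -0.045, 0.008, 0, 0.1], [8, -189, -44, -0.045, 0.008, 0, 0.1], [8, -189, -44, -0.045, 0.008, 0, 0.1], [8, -189, -44, -0.045, 0.008, 0, 0.1], [8, -189, -44, -0.045, 0.008, 0, 0.1], [8, -189, -44, -0.045, 0.008, 0, 0.1], [50, -189, -44, -0.045, 0.008, 0, 0.1], [95, -189, -45, -0.045, 0.008, 0, 0.1], [125, -189, -45, -0.045, 0.008, 0, 0.1], [130, -189, -45, -0.045, 0.008, 0, 0.1], [130, -189, -45, -0.045, 0.008, 0, 0.1]],
])

```text
time: 29.35
ee_pos: [0.5985, -0.2986, 0.0167]
tcp_rot: [163.0, 89.9, 165.6]
wrist_force: [-0.2, 0.2, -0.1]
opening: 0.0288
```

apply_moves([
  [[0, 0, 0, 0, 0, 0, 0.55], [0, 0, 0, 0, 0, 0, 0.55], [0, 0, 0, 0, 0, 0, 0.55], [-50, 0, 0, 0, 0, 0, 0.55], [-100, 0, 0, 0, 0, 0, 0.4], [-100, 0, 0, 0, 0, 0, 0], [-100, 0, 0, 0, 0, 0, 0]],
])

```text
time: 30.05
ee_pos: [0.5996, -0.299, 0.1189]
tcp_rot: [-36.3, 89.9, -33.6]
wrist_force: [0.7, -0.4, -0.7]
opening: 0.0059
```

```bash
python3 - <<'E'
from h import *
st(); print(rel([.6443,.0107,.075],Rt(0,0)))
p=cams.camera("scene"); cv2.imwrite("pics/s11.png",p["pixels"][:,:,::-1]); blobs(cloud(p)-[.0027,0,0])
E
```

```text
t 30.05 q [-26.5  20.8  16.3  85.4  -0.  -29.1] pos [ 0.5996 -0.299   0.1189] rot [-36.3  89.9 -33.6] F [ 0.67 -0.41 -0.66] op 0.0059
[43.6, 307.4, 58.8, 0.046, 0.002, 0.001]
  blob 56 (280, 138) [ 0.4761 -0.3031  0.0615]
  blob 61 (259, 149) [ 0.5375 -0.3002  0.0619]
  blob 62 (237, 161) [ 0.5976 -0.2971  0.0622]
  blob 56 (332, 164) [ 0.4343 -0.1632  0.0581]
  blob 356 (209, 207) [ 0.7156 -0.215   0.0684]
  blob 161 (398, 234) [0.4579 0.0729 0.0707]
  blob 82 (303, 262) [0.6444 0.0109 0.0586]
  blob 86 (465, 273) [0.4168 0.2154 0.0582]
  blob 94 (330, 308) [0.6644 0.1199 0.059 ]
  blob 114 (499, 326) [0.4548 0.3269 0.0628]
```

View pics/s11.png

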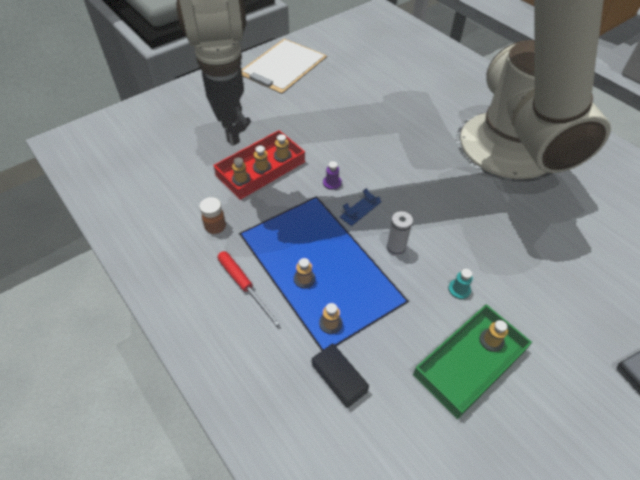

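Red holds three upright. Next is the plunger at (303,270), (.6443,.0108).

apply_moves([
  [[0, 307, 59, 0.046, 0, 0, 0], [0, 307, 59, 0.046, 0, 0, 0], [0, 307, 59, 0.046, 0, 0, 0], [0, 307, 59, 0.046, 0, 0, 0], [0, 307, 59, 0.046, 0, 0, 0], [0, 307, 59, 0.046, 0, 0, 0], [5, 307, 59, 0.046, 0, 0, 0], [15, 307, 59, 0.046, 0, 0, 0], [40, 307, 59, 0.046, 0, 0, 0], [54, 307, 59, 0.046, 0, 0, 0], [60, 307, 59, 0.046, 0, 0, 0], [64, 307, 59, 0.046, 0, 0, 0], [64, 307, 59, 0.046, 0, 0, 0], [64, 307, 59, 0.046, 0, 0, 0]],
])

```text
time: 31.5
ee_pos: [0.6432, 0.0095, 0.054]
tcp_rot: [-178.2, 89.9, -178.3]
wrist_force: [-4.5, 0.3, 10.8]
opening: -0.0
```

apply_moves([
  [[2, 0, 0, 0, 0, 0, 0], [2, 0, 0, 0, 0, 0, 0]],
])

```text
time: 31.7
ee_pos: [0.6431, 0.0088, 0.0535]
tcp_rot: [99.2, 89.9, 99.0]
wrist_force: [-4.2, 3.0, 11.6]
opening: -0.0002
```

apply_moves([
  [[-40, 0, 0, 0, 0, 0, 0.9], [-40, 0, 0, 0, 0, 0, 0.9], [-40, 0, 0, 0, 0, 0, 0.9], [-40, 0, 0, 0, 0, 0, 0.9], [-40, 0, 0, 0, 0, 0, 0.9], [-40, 0, 0, 0, 0, 0, 0.9], [-40, 0, 0, 0, 0, 0, 0.9]],
])

```text
time: 32.4
ee_pos: [0.6429, 0.0087, 0.0929]
tcp_rot: [138.4, 89.9, 138.2]
wrist_force: [0.1, 0.3, 0.5]
opening: 0.0768
```

```bash
python3 - <<'E'
from h import *
st(); print(rel([.6443,.0108,.012],Rt(0,0)))
p=cams.camera("scene"); cv2.imwrite("pics/s12.png",cv2.resize(p["pixels"][80:320,160:480,::-1],None,fx=2,fy=2)); blobs(cloud(p)-[.0027,0,0])
E
```

```text
t 32.4 q [ 0.8 17.3  9.  81.8  0.1  0.9] pos [0.6429 0.0087 0.0929] rot [138.4  89.9 138.2] F [0.15 0.26 0.53] op 0.0768
[80.9, 2.0, 1.5, -0.003, -0.001, -0.001]
  blob 46 (258, 150) [ 0.5397 -0.3008  0.0616]
  blob 64 (237, 161) [ 0.5971 -0.2972  0.0616]
  blob 59 (332, 164) [ 0.4343 -0.1633  0.0578]
  blob 359 (209, 207) [ 0.7156 -0.215   0.0684]
  blob 162 (397, 234) [0.4578 0.0727 0.0709]
  blob 82 (303, 262) [0.6442 0.0103 0.0584]
  blob 86 (465, 273) [0.4168 0.2156 0.058 ]
  blob 95 (330, 308) [0.6643 0.1198 0.0584]
  blob 109 (499, 326) [0.4548 0.3269 0.0627]
```

View pics/s12.png

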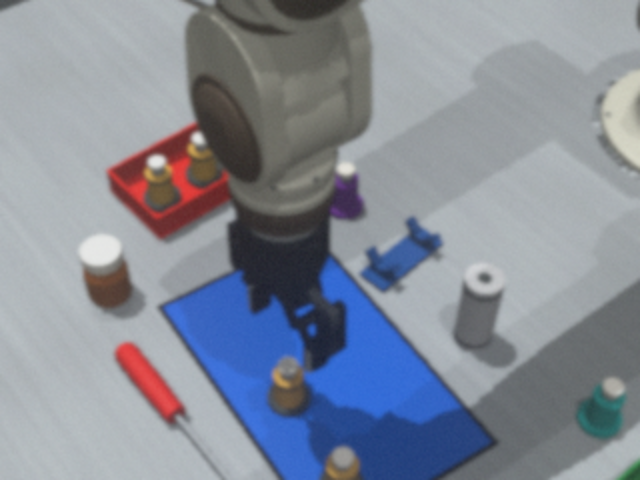

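Stiff (10.8 N and 11.6 N). I grasp and lift it.

apply_moves([
  [[40, 2, 1.5, 0, 0, 0, 0.9], [78, 2, 1.5, 0, 0, 0, 0.9], [80, 2, 1.5, 0, 0, 0, 0.9], [80, 2, 1.5, 0, 0, 0, 0.1], [80, 2, 1.5, 0, 0, 0, 0.1], [80, 2, 1.5, 0, 0, 0, 0.1], [80, 2, 1.5, 0, 0, 0, 0.1], [80, 2, 1.5, 0, 0, 0, 0.1], [80, 2, 1.5, 0, 0, 0, 0.1], [60, 2, 1.5, 0, 0, 0, 0.1], [20, 2, 1.5, 0, 0, 0, 0.1], [-30, 2, 1.5, 0, 0, 0, 0.1], [-50, 2, 1.5, 0, 0, 0, 0.1], [-50, 2, 1.5, 0, 0, 0, 0.1]],
])

```text
time: 33.85
ee_pos: [0.6464, 0.0107, 0.1486]
tcp_rot: [9.4, 89.6, 9.3]
wrist_force: [-0.5, -0.5, -1.8]
opening: 0.0287
```

```bash
python3 - <<'E'
from h import *
st()
for s in (0,.06,): print(np.round(GRN+EX*s,4), rel([*(GRN+EX*s),.14],Rt(2.5,0)), rel([*(GRN+EX*s),.0175],Rt(2.5,0)))
E
```

```text
t 33.85 q [ 0.9 17.1 14.9 87.4  0.1  1.1] pos [0.6464 0.0107 0.1486] rot [ 9.4 89.6  9.3] F [-0.53 -0.45 -1.84] op 0.0287
[0.5168 0.331 ] [8.1, 319.9, -130.5, -0.046, 0.007, -0.001] [130.6, 319.8, -131.4, -0.046, 0.007, -0.001]
[0.5767 0.3336] [8.5, 322.7, -70.6, -0.046, 0.007, -0.001] [131.0, 322.6, -71.4, -0.046, 0.007, -0.001]
```

apply_moves([
  [[8, 320, -130, -0.046, 0.007, 0, 0.1], [8, 320, -130, -0.046, 0.007, 0, 0.1], [8, 320, -130, -0.046, 0.007, 0, 0.1], [8, 320, -130, -0.046, 0.007, 0, 0.1], [8, 320, -130, -0.046, 0.007, 0, 0.1], [8, 320, -130, -0.046, 0.007, 0, 0.1], [8, 320, -130, -0.046, 0.007, 0, 0.1], [8, 320, -130, -0.046, 0.007, 0, 0.1], [8, 320, -130, -0.046, 0.007, 0, 0.1], [50, 320, -130, -0.046, 0.007, 0, 0.1], [95, 320, -131, -0.046, 0.007, 0, 0.1], [125, 320, -131, -0.046, 0.007, 0, 0.1], [130, 320, -131, -0.046, 0.007, 0, 0.1], [130, 320, -131, -0.046, 0.007, 0, 0.1]],
])

```text
time: 35.25
ee_pos: [0.5172, 0.3294, 0.0171]
tcp_rot: [179.8, 89.9, -177.8]
wrist_force: [0.2, 0.1, -0.9]
opening: 0.0292
```

apply_moves([
  [[0, 0, 0, 0, 0, 0, 0.55], [0, 0, 0, 0, 0, 0, 0.55], [0, 0, 0, 0, 0, 0, 0.55], [-50, 0, 0, 0, 0, 0, 0.55], [-100, 0, 0, 0, 0, 0, 0.4], [-100, 0, 0, 0, 0, 0, 0], [-100, 0, 0, 0, 0, 0, 0]],
])

```text
time: 35.95
ee_pos: [0.5182, 0.3298, 0.119]
tcp_rot: [43.1, 89.9, 45.5]
wrist_force: [0.2, 0.4, -0.8]
opening: 0.0062
```

```bash
python3 - <<'E'
from h import *
st(); print(rel([.6642,.1198,.075],Rt(0,0)))
p=cams.camera("scene"); cv2.imwrite("pics/s13.png",p["pixels"][:,:,::-1]); blobs(cloud(p)-[.0027,0,0])
E
```

```text
t 35.95 q [32.5 12.9  6.6 83.5  0.  30.1] pos [0.5182 0.3298 0.119 ] rot [43.1 89.9 45.5] F [ 0.2   0.44 -0.75] op 0.0062
[43.9, -216.0, 137.1, 0.041, 0.002, -0.002]
  blob 56 (280, 138) [ 0.4765 -0.3027  0.0618]
  blob 60 (259, 149) [ 0.5375 -0.3005  0.0613]
  blob 65 (237, 161) [ 0.5975 -0.2978  0.062 ]
  blob 56 (332, 164) [ 0.4345 -0.1628  0.058 ]
  blob 355 (209, 207) [ 0.7157 -0.2148  0.0684]
  blob 158 (397, 234) [0.4579 0.0724 0.0709]
  blob 79 (465, 273) [0.4169 0.2148 0.0583]
  blob 96 (330, 308) [0.6642 0.1198 0.0588]
  blob 119 (477, 347) [0.5161 0.3294 0.0626]
```

View pics/s13.png

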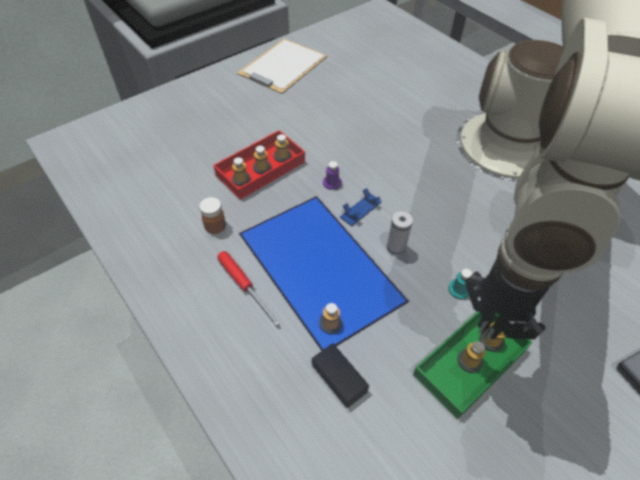

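Both stiff ones are in green, and one plunger remains at (330,315), (.6642,.1198). The adapter is near, so I'll open the jaws less there.

apply_moves([
  [[0, -216, 137, 0.041, 0, 0, 0], [0, -216, 137, 0.041, 0, 0, 0], [0, -216, 137, 0.041, 0, 0, 0], [0, -216, 137, 0.041, 0, 0, 0], [0, -216, 137, 0.041, 0, 0, 0], [5, -216, 137, 0.041, 0, 0, 0], [15, -216, 137, 0.041, 0, 0, 0], [40, -216, 137, 0.041, 0, 0, 0], [54, -216, 137, 0.041, 0, 0, 0], [60, -216, 137, 0.041, 0, 0, 0], [64, -216, 137, 0.041, 0, 0, 0], [64, -216, 137, 0.041, 0, 0, 0], [64, -216, 137, 0.041, 0, 0, 0]],
])

```text
time: 37.3
ee_pos: [0.6625, 0.1204, 0.0545]
tcp_rot: [132.9, 90.0, 133.0]
wrist_force: [-5.8, -0.2, 9.6]
opening: -0.0002
```

apply_moves([
  [[2, 0, 0, 0, 0, 0, 0], [2, 0, 0, 0, 0, 0, 0]],
])

```text
time: 37.5
ee_pos: [0.6621, 0.121, 0.0541]
tcp_rot: [-17.6, 90.0, -17.4]
wrist_force: [-3.7, -4.1, 10.9]
opening: -0.0
```

apply_moves([
  [[-40, 0, 0, 0, 0, 0, 0.6], [-40, 0, 0, 0, 0, 0, 0.6], [-40, 0, 0, 0, 0, 0, 0.6], [-40, 0, 0, 0, 0, 0, 0.6], [-40, 0, 0, 0, 0, 0, 0.6], [-40, 0, 0, 0, 0, 0, 0.6], [-40, 0, 0, 0, 0, 0, 0.6]],
])

```text
time: 38.2
ee_pos: [0.6618, 0.1211, 0.0935]
tcp_rot: [-125.4, 90.0, -125.2]
wrist_force: [-0.0, 0.6, 0.5]
opening: 0.0513
```

```bash
python3 - <<'E'
from h import *
st(); print(rel([.6642,.1198,.012],Rt(0,0)))
p=cams.camera("scene"); cv2.imwrite("pics/s14.png",cv2.resize(p["pixels"][200:440,220:540,::-1],None,fx=2,fy=2)); blobs(cloud(p)-[.0027,0,0])
E
```

```text
t 38.2 q [10.4 21.5 14.4 82.9 -0.  10.2] pos [0.6618 0.1211 0.0935] rot [-125.4   90.  -125.2] F [-0.03  0.6   0.47] op 0.0513
[81.5, -1.2, 2.4, 0.003, -0.0, 0.0]
  blob 57 (280, 138) [ 0.4763 -0.303   0.0614]
  blob 58 (259, 149) [ 0.5374 -0.3005  0.062 ]
  blob 64 (237, 161) [ 0.5975 -0.2974  0.0621]
  blob 362 (209, 207) [ 0.7157 -0.215   0.0683]
  blob 158 (398, 234) [0.4576 0.073  0.0705]
  blob 88 (465, 273) [0.4168 0.2155 0.0581]
  blob 95 (330, 308) [0.6641 0.1198 0.059 ]
  blob 113 (499, 326) [0.4547 0.327  0.0625]
  blob 121 (477, 347) [0.516  0.3293 0.063 ]
```

View pics/s14.png

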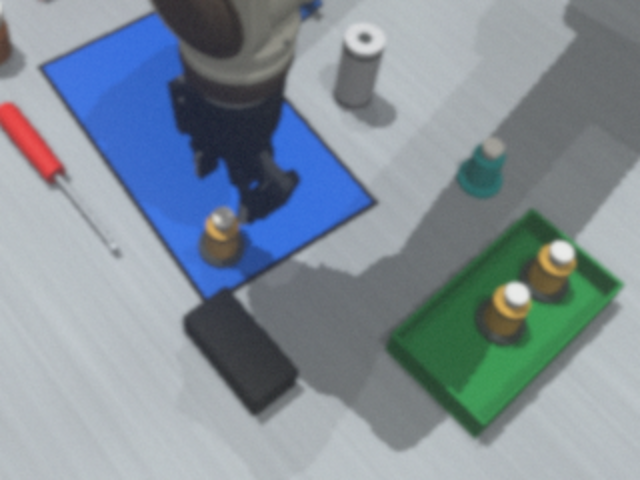

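Stiff (9.6 N and 10.9 N). I grasp it with the narrower opening.

apply_moves([
  [[40, -1, 2.5, 0, 0, 0, 0.6], [76, -1, 2.5, 0, 0, 0, 0.6], [81, -1, 2.5, 0, 0, 0, 0.6], [81, -1, 2.5, 0, 0, 0, 0.1], [81, -1, 2.5, 0, 0, 0, 0.1], [81, -1, 2.5, 0, 0, 0, 0.1], [81, -1, 2.5, 0, 0, 0, 0.1], [81, -1, 2.5, 0, 0, 0, 0.1], [60, -1, 2.5, 0, 0, 0, 0.1], [20, -1, 2.5, 0, 0, 0, 0.1], [-30, -1, 2.5, 0, 0, 0, 0.1], [-50, -1, 2.5, 0, 0, 0, 0.1], [-50, -1, 2.5, 0, 0, 0, 0.1]],
])

```text
time: 39.55
ee_pos: [0.6661, 0.1204, 0.1486]
tcp_rot: [7.4, 89.6, 7.6]
wrist_force: [-0.4, -0.3, -0.4]
opening: 0.0292
```

```bash
python3 - <<'E'
from h import *
st()
for s in (.06,): print(np.round(GRN+EX*s,4), rel([*(GRN+EX*s),.14],Rt(2.5,0)), rel([*(GRN+EX*s),.0175],Rt(2.5,0)))
E
```

```text
t 39.55 q [10.3 21.6 20.6 88.6 -0.  10.1] pos [0.6661 0.1204 0.1486] rot [ 7.4 89.6  7.6] F [-0.42 -0.29 -0.42] op 0.0292
[0.5767 0.3336] [8.2, 213.5, -88.7, -0.041, 0.007, -0.001] [130.7, 213.4, -89.6, -0.041, 0.007, -0.001]
```

apply_moves([
  [[8, 213, -89, -0.041, 0.007, 0, 0.1], [8, 213, -89, -0.041, 0.007, 0, 0.1], [8, 213, -89, -0.041, 0.007, 0, 0.1], [8, 213, -89, -0.041, 0.007, 0, 0.1], [8, 213, -89, -0.041, 0.007, 0, 0.1], [8, 213, -89, -0.041, 0.007, 0, 0.1], [8, 213, -89, -0.041, 0.007, 0, 0.1], [50, 213, -89, -0.041, 0.007, 0, 0.1], [95, 213, -90, -0.041, 0.007, 0, 0.1], [125, 213, -90, -0.041, 0.007, 0, 0.1], [130, 213, -90, -0.041, 0.007, 0, 0.1], [130, 213, -90, -0.041, 0.007, 0, 0.1]],
])

```text
time: 40.75
ee_pos: [0.5763, 0.3313, 0.0169]
tcp_rot: [-167.0, 89.9, -164.6]
wrist_force: [0.4, 0.4, -1.1]
opening: 0.0289
```

apply_moves([
  [[0, 0, 0, 0, 0, 0, 0.55], [0, 0, 0, 0, 0, 0, 0.55], [0, 0, 0, 0, 0, 0, 0.55], [-50, 0, 0, 0, 0, 0, 0.55], [-100, 0, 0, 0, 0, 0, 0.55], [-140, 0, 0, 0, 0, 0, 1], [-140, 0, 0, 0, 0, 0, 1]],
])

```text
time: 41.45
ee_pos: [0.5787, 0.3325, 0.1647]
tcp_rot: [30.2, 89.5, 32.6]
wrist_force: [0.6, 0.7, 0.6]
opening: 0.0742
```

```bash
python3 - <<'E'
from h import *
st()
for n in ("scene","top"):
    p=cams.camera(n); cv2.imwrite(f"pics/{n}15.png",p["pixels"][:,:,::-1]); blobs(cloud(p))
    w=cloud(p); m=(w[...,2]>.085)&(w[...,2]<.105)&(abs(w[...,0]-.447)<.04)&(abs(w[...,1]-.065)<.04); q=w[m]
    t=q[q[:,2]>.09]; print(n,"roller top",np.round(t.mean(0),4),np.round((t.min(0)+t.max(0))/2,4),m.sum())
E
```

```text
t 41.45 q [29.9 20.2 20.6 89.9  0.  27.5] pos [0.5787 0.3325 0.1647] rot [30.2 89.5 32.6] F [0.56 0.67 0.57] op 0.0742
  blob 57 (280, 138) [ 0.4792 -0.3026  0.0618]
  blob 59 (259, 149) [ 0.5401 -0.2999  0.0618]
  blob 62 (237, 161) [ 0.6002 -0.2974  0.0619]
  blob 59 (332, 164) [ 0.4369 -0.1634  0.0576]
  blob 356 (209, 207) [ 0.7185 -0.2146  0.0686]
  blob 163 (397, 234) [0.4609 0.0719 0.0707]
  blob 73 (465, 273) [0.4196 0.2151 0.0583]
  blob 118 (477, 347) [0.5184 0.3294 0.0627]
  blob 122 (453, 368) [0.5791 0.3315 0.0628]
scene roller top [0.4497 0.0658 0.0945] [0.4477 0.0643 0.0944] 315
  blob 118 (503, 225) [ 0.5943 -0.2978  0.0636]
  blob 119 (128, 230) [0.5748 0.3308 0.0637]
  blob 121 (506, 261) [ 0.5345 -0.3006  0.0637]
  blob 124 (127, 267) [0.5142 0.329  0.0633]
  blob 121 (509, 298) [ 0.4728 -0.303   0.0635]
  blob 128 (126, 304) [0.4529 0.3265 0.0635]
  blob 118 (424, 322) [ 0.4314 -0.1632  0.0596]
  blob 118 (193, 328) [0.4151 0.2153 0.0593]
top roller top [0.4443 0.0651 0.0957] [0.4443 0.065  0.0954] 502
```

View pics/scene15.png

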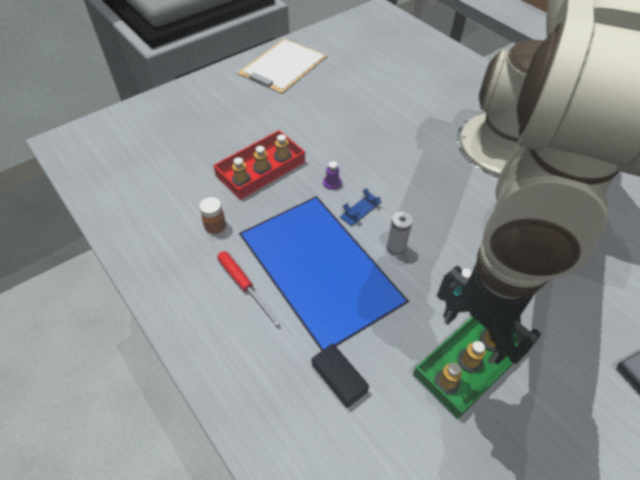

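View pics/top15.png

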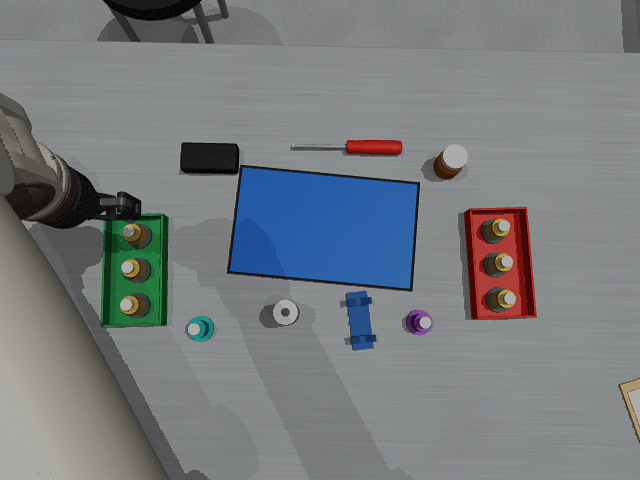

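All six are sorted upright: green at top (133,232), (131,268), (130,305) and red at (500,228), (503,262), (507,298). The roller hasn't moved. For the roller I grasp at -58° tilt and place at +32°.

```bash
cat >> h.py <<'E'
from kin import P,fk
from scipy.optimize import least_squares
def gp(g,yaw,phi):
    Rg=Rt(yaw,phi); t=np.array(g)+.019*Rg.as_matrix()[:,0]
    d=Rg.as_matrix()[:,0]; W=t-P[4]*d; r=np.hypot(*W[:2])
    f=lambda q:(P[0]+P[2]*np.sin(np.radians(q[0]))+P[3]*np.cos(np.radians(q[0]-q[1]))-r, P[1]+P[2]*np.cos(np.radians(q[0]))-P[3]*np.sin(np.radians(q[0]-q[1]))-W[2])
    q=least_squares(f,[0,0],x_scale=30,method="lm").x
    print("TCP",np.round(t,4),"row",rel(t,Rg),"q234~",np.round([*q,90-phi-q[0]+q[1]],1))
E
python3 - <<'E'
from h import *
gp([.4467,.0653,.15],6.8,-40)
gp([.4467,.0653,.075],6.8,-50)
gp([.4467,.0653,.048],6.8,-58)
gp([.4467,.0653,.12],6.8,-58)
gp([.4467,.0653,.12],6.8,-40)
gp([.436,-.0603,.15],6.8,32)
gp([.436,-.0603,.06],6.8,32)
gp([.436,-.0603,.04],6.8,32)
E
```

```text
TCP [0.4346 0.0639 0.1354] row [22.7, -261.6, -153.8, -0.073, 0.699, -0.028] q234~ [ 29.8  19.2 119.5]
TCP [0.4322 0.0636 0.0628] row [95.4, -261.8, -156.2, -0.071, 0.873, -0.034] q234~ [ 41.6  22.6 121. ]
TCP [0.4307 0.0634 0.0379] row [120.2, -262.0, -157.8, -0.07, 1.013, -0.04] q234~ [ 50.2  28.  125.7]
TCP [0.4307 0.0634 0.1099] row [48.2, -261.9, -157.7, -0.07, 1.013, -0.04] q234~ [ 46.6  30.3 131.7]
TCP [0.4346 0.0639 0.1054] row [52.7, -261.6, -153.8, -0.073, 0.699, -0.028] q234~ [ 30.7  17.2 116.5]
TCP [ 0.446  -0.0591  0.1339] row [24.2, -384.9, -147.6, -0.075, -0.557, 0.021] q234~ [-41.6 -42.8  56.8]
TCP [ 0.446  -0.0591  0.0439] row [114.2, -385.0, -147.6, -0.075, -0.557, 0.021] q234~ [-39.5 -51.7  45.8]
TCP [ 0.446  -0.0591  0.0239] row [134.2, -385.0, -147.6, -0.075, -0.557, 0.021] q234~ [-38.4 -53.5  43. ]
```

apply_moves([
  [[-20, -50, -30, -0.02, 0.1, 0, 1], [-20, -100, -60, -0.03, 0.2, -0.01, 1], [-20, -150, -90, -0.04, 0.3, -0.01, 1], [-20, -200, -120, -0.05, 0.4, -0.02, 1], [-10, -240, -145, -0.06, 0.5, -0.02, 1], [0, -262, -154, -0.07, 0.6, -0.028, 1], [15, -262, -154, -0.073, 0.7, -0.028, 1], [23, -262, -154, -0.073, 0.7, -0.028, 1], [23, -262, -154, -0.073, 0.7, -0.028, 1], [23, -262, -154, -0.073, 0.7, -0.028, 1], [23, -262, -154, -0.073, 0.7, -0.028, 1]],
], newtons=60)

```text
time: 42.65
ee_pos: [0.4347, 0.0643, 0.1367]
tcp_rot: [-180.0, 50.2, -173.1]
wrist_force: [0.1, 0.4, 0.2]
opening: 0.0853
```

```bash
python3 - <<'E'
from h import *
st()
gp([.4467,.0653,.10],6.8,-45)
gp([.4467,.0653,.075],6.8,-50)
gp([.4467,.0653,.048],6.8,-58)
p=cams.camera("scene"); cv2.imwrite("pics/s16.png",cv2.resize(p["pixels"][80:320,260:580,::-1],None,fx=2,fy=2)); w=cloud(p)
m=(w[...,2]>.085)&(w[...,2]<.105)&(abs(w[...,0]-.447)<.04)&(abs(w[...,1]-.065)<.04); q=w[m]; print(m.sum(),q.mean(0) if m.sum() else 0)
E
```

```text
t 42.65 q [  8.   28.2  17.1 118.8   0.7   0.9] pos [0.4347 0.0643 0.1367] rot [-180.    50.2 -173.1] F [0.12 0.41 0.24] op 0.0853
TCP [0.4334 0.0637 0.0866] row [39.4, -0.4, 31.0, 0.001, 0.09, 0.001] q234~ [ 36.   19.9 118.9]
TCP [0.4322 0.0636 0.0628] row [58.4, -0.4, 45.4, 0.001, 0.177, 0.001] q234~ [ 41.6  22.6 121. ]
TCP [0.4307 0.0634 0.0379] row [78.5, -0.4, 60.1, 0.001, 0.317, 0.001] q234~ [ 50.2  28.  125.7]
313 [0.45140437 0.06700675 0.09346061]
```

View pics/s16.png

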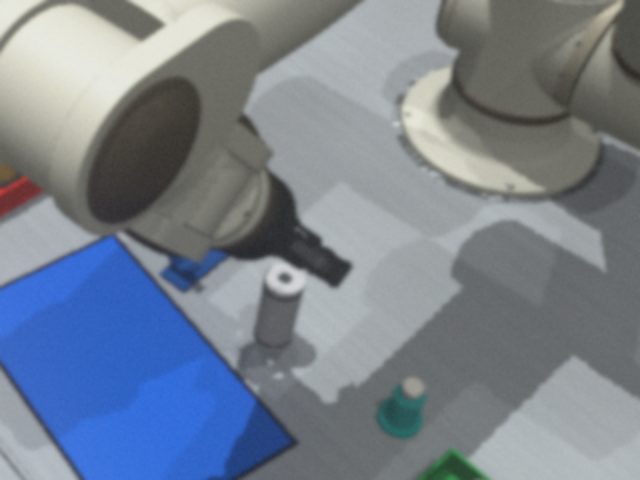

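The gripper leans over the roller from the mat side, and the roller (crop (280,310)) is still upright. I descend, with the jaws straddling it, to -58°.

apply_moves([
  [[20, 0, 16, 0, 0.05, 0, 1], [39, 0, 31, 0, 0.09, 0, 1], [58, 0, 45, 0, 0.18, 0, 1], [70, 0, 54, 0, 0.26, 0, 1], [78.5, 0, 60, 0, 0.317, 0, 1], [78.5, 0, 60, 0, 0.317, 0, 1], [78.5, 0, 60, 0, 0.317, 0, 1]],
])

```text
time: 43.4
ee_pos: [0.4309, 0.0641, 0.0386]
tcp_rot: [-180.0, 32.1, -173.1]
wrist_force: [0.4, -0.1, -0.4]
opening: 0.0853
```

```bash
python3 - <<'E'
from h import *
st()
gp([.4467,.0653,.048],6.8,-58)
for n in ("scene","top"):
    p=cams.camera(n); w=cloud(p)
    c=p["pixels"][140:320,300:540,::-1] if n=="scene" else p["pixels"][240:420,180:420,::-1]
    cv2.imwrite(f"pics/{n}17.png",cv2.resize(c,None,fx=3,fy=3))
E
```

```text
t 43.4 q [  7.9  47.5  23.7 124.    0.8   0.5] pos [0.4309 0.0641 0.0386] rot [-180.    32.1 -173.1] F [ 0.4  -0.06 -0.38] op 0.0853
TCP [0.4307 0.0634 0.0379] row [0.6, -0.6, 0.4, 0.001, 0.002, 0.002] q234~ [ 50.2  28.  125.7]
```

View pics/scene17.png

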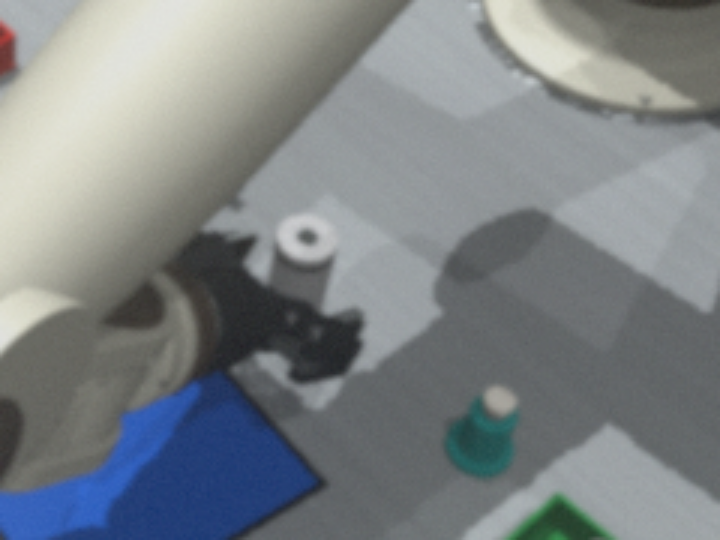

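View pics/top17.png

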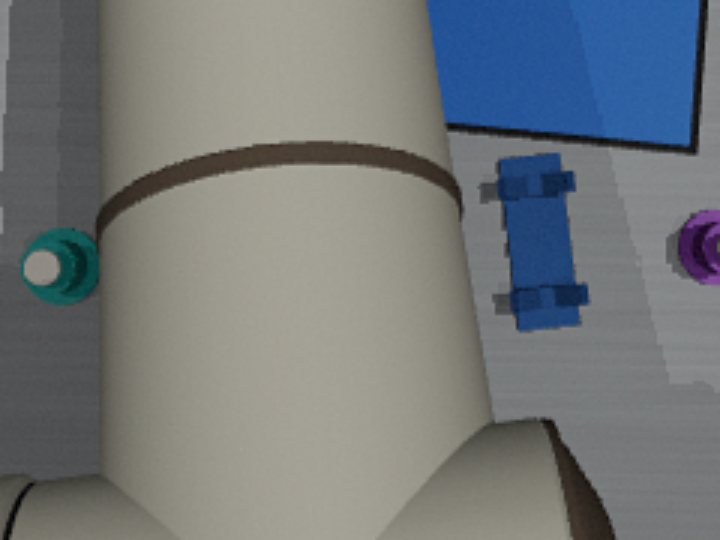

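The jaws straddle the upright roller at crop (305,270) and nothing touches. I close slowly in place.

apply_moves([
  [[0.5, 0, 0, 0, 0, 0, 0.55], [0.5, 0, 0, 0, 0, 0, 0.55], [0.5, 0, 0, 0, 0, 0, 0.55], [0.5, 0, 0, 0, 0, 0, 0.5], [0.5, 0, 0, 0, 0, 0, 0.48], [0.5, 0, 0, 0, 0, 0, 0.45], [0.5, 0, 0, 0, 0, 0, 0.4], [0.5, 0, 0, 0, 0, 0, 0.3], [0.5, 0, 0, 0, 0, 0, 0.3], [0.5, 0, 0, 0, 0, 0, 0.3]],
], newtons=60)

```text
time: 44.5
ee_pos: [0.4309, 0.0638, 0.0398]
tcp_rot: [-180.0, 32.3, -173.1]
wrist_force: [2.7, -1.4, 5.0]
opening: 0.0387
```

```bash
python3 - <<'E'
from h import *
st()
p=cams.camera("scene"); w=cloud(p)
cv2.imwrite("pics/s18.png",cv2.resize(p["pixels"][140:320,300:540,::-1],None,fx=3,fy=3))
m=(w[...,2]>.085)&(w[...,2]<.105)&(abs(w[...,0]-.447)<.03)&(abs(w[...,1]-.065)<.03); q=w[m]; print(m.sum(),q.mean(0) if m.sum() else 0)
o=get_obs(); g=o["ee_pos"]-.019*R.from_euler("xyz",o["tcp_rot"],degrees=True).as_matrix()[:,0]; print("gp",g)
# lift relative with rotation
gp([.4467,.0650,.075],6.8,-54)
gp([.4467,.0650,.10],6.8,-47)
gp([.4467,.0650,.15],6.8,-30)
E
```

```text
t 44.5 q [  7.9  47.4  23.6 124.    0.8   0.6] pos [0.4309 0.0638 0.0398] rot [-180.    32.3 -173.1] F [ 2.66 -1.35  4.98] op 0.0387
312 [0.45024816 0.06738897 0.0936166 ]
gp [0.44679221 0.06568516 0.04989476]
TCP [0.4314 0.0632 0.0638] row [-13.3, -0.6, -20.1, 0.001, -0.065, 0.002] q234~ [ 45.2  25.6 124.5]
TCP [0.4329 0.0634 0.087 ] row [-26.9, -0.7, -38.9, 0.001, -0.187, 0.002] q234~ [ 37.8  21.4 120.6]
TCP [0.4373 0.0639 0.1335] row [-55.5, -0.7, -75.9, 0.001, -0.484, 0.002] q234~ [ 20.6  11.5 110.9]
```

View pics/s18.png

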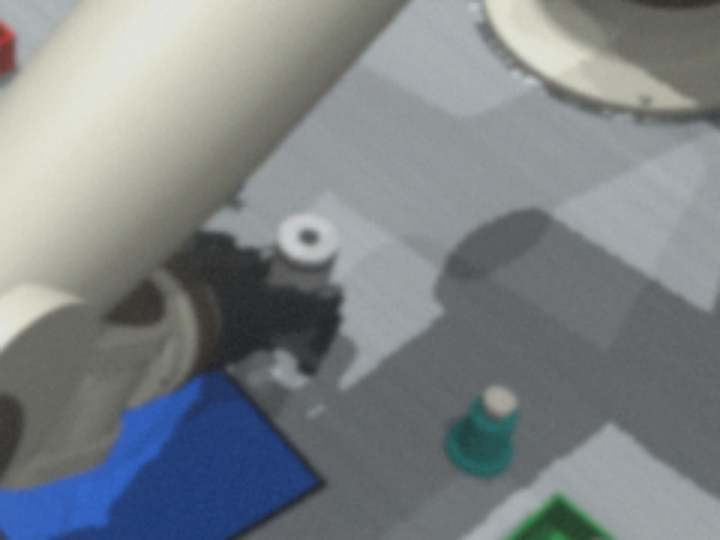

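The roller is gripped at 38.7 mm and still upright. I lift, then rotate while rising.

apply_moves([
  [[-6, 0, -8.5, 0, 0, 0, 0.3], [-11, 0, -17, 0, -0.02, 0, 0.3], [-14, 0, -21, 0, -0.065, 0, 0.3], [-20, 0, -30, 0, -0.12, 0, 0.3], [-27, 0, -39, 0, -0.19, 0, 0.3], [-40, 0, -57, 0, -0.3, 0, 0.3], [-55, 0, -76, 0, -0.42, 0, 0.3], [-55, 0, -76, 0, -0.484, 0, 0.3], [-55, 0, -76, 0, -0.484, 0, 0.3]],
])

```text
time: 45.45
ee_pos: [0.4367, 0.0647, 0.1367]
tcp_rot: [-180.0, 60.5, -173.1]
wrist_force: [0.5, -0.5, -2.6]
opening: 0.0383
```

```bash
python3 - <<'E'
from h import *
st()
gp([.436,-.0603,.16],6.8,0)
gp([.436,-.0603,.16],6.8,32)
p=cams.camera("scene"); w=cloud(p)
cv2.imwrite("pics/s19.png",cv2.resize(p["pixels"][100:280,300:540,::-1],None,fx=3,fy=3))
E
```

```text
t 45.45 q [  8.1  18.8   9.5 110.3   0.6   1. ] pos [0.4367 0.0647 0.1367] rot [-180.    60.5 -173.1] F [ 0.54 -0.5  -2.58] op 0.0383
TCP [ 0.436  -0.0603  0.141 ] row [4.0, -124.0, -15.8, 0.002, -0.515, 0.001] q234~ [-10.1 -14.3  85.8]
TCP [ 0.446  -0.0591  0.1439] row [-3.5, -124.0, -8.5, 0.002, -1.074, 0.0] q234~ [-41.6 -41.7  57.9]
```

View pics/s19.png

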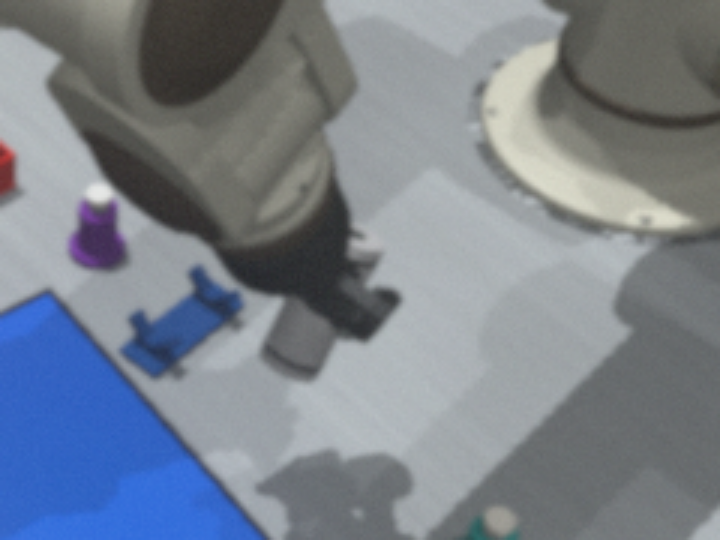

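The roller is held and tilting with the tool. I continue to above the cradle, turning to +32°.

apply_moves([
  [[-6, -20, -3, 0, -0.12, 0, 0.3], [-8, -40, -6, 0, -0.24, 0, 0.3], [-8, -60, -8, 0, -0.36, 0, 0.3], [-8, -80, -10, 0, -0.48, 0, 0.3], [-6, -100, -10, 0, -0.6, 0, 0.3], [-4, -115, -9, 0, -0.72, 0, 0.3], [-4, -124, -9, 0, -0.84, 0, 0.3], [-4, -124, -9, 0, -0.96, 0, 0.3], [-4, -124, -9, 0, -1.074, 0, 0.3], [-4, -124, -9, 0, -1.074, 0, 0.3], [-4, -124, -9, 0, -1.074, 0, 0.3]],
])

```text
time: 46.6
ee_pos: [0.4449, -0.0593, 0.1425]
tcp_rot: [0.0, 58.5, 6.9]
wrist_force: [-0.7, 0.3, -2.2]
opening: 0.0384
```

```bash
python3 - <<'E'
from h import *
st()
for z in (.16,.1,.06,.042): gp([.434,-.0605,z],6.8,32)
for n in ("scene","top"):
    p=cams.camera(n); w=cloud(p); cv2.imwrite(f"pics/{n}20.png",cv2.resize(p["pixels"][100:280,260:500,::-1] if n=="scene" else p["pixels"][240:420,240:480,::-1],None,fx=3,fy=3))
    if n=="scene":
        px=p["pixels"].astype(int); m=(w[...,2]>.11)&(w[...,2]<.2)&(abs(w[...,0]-.436)<.07)&(abs(w[...,1]+.06)<.05)&(px.mean(-1)>75)
        q=w[m]; print(m.sum(),np.round(q.min(0),3),np.round(q.max(0),3))
        c=q.mean(0); U,S,V=np.linalg.svd(q-c,full_matrices=False); print(c,V[0],S[:3])
E
```

```text
t 46.6 q [-14.6 -42.4 -41.9  60.8  11.  -18.5] pos [ 0.4449 -0.0593  0.1425] rot [ 0.  58.5  6.9] F [-0.66  0.35 -2.2 ] op 0.0384
TCP [ 0.444  -0.0593  0.1439] row [-1.6, 0.1, 0.0, 0.001, -0.009, -0.001] q234~ [-41.9 -41.9  58.1]
TCP [ 0.444  -0.0593  0.0839] row [49.5, 0.1, -31.3, 0.001, -0.009, -0.001] q234~ [-41.2 -48.1  51.1]
TCP [ 0.444  -0.0593  0.0439] row [83.6, 0.1, -52.2, 0.001, -0.009, -0.001] q234~ [-39.9 -51.9  46. ]
TCP [ 0.444  -0.0593  0.0259] row [99.0, 0.1, -61.7, 0.001, -0.009, -0.001] q234~ [-38.9 -53.5  43.5]
979 [ 0.391 -0.109  0.136] [ 0.492 -0.01   0.2  ]
[ 0.45425457 -0.05507832  0.16745367] [ 0.9514951   0.18476981 -0.24600242] [0.79287117 0.51863072 0.26846169]
```

View pics/scene20.png

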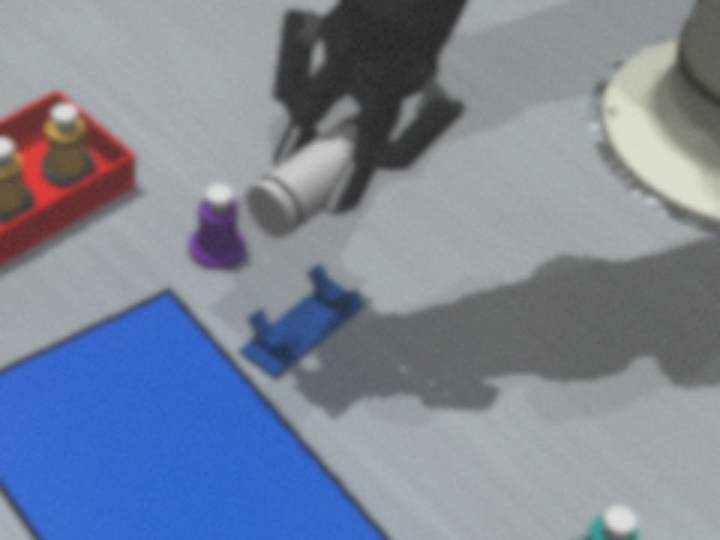

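View pics/top20.png

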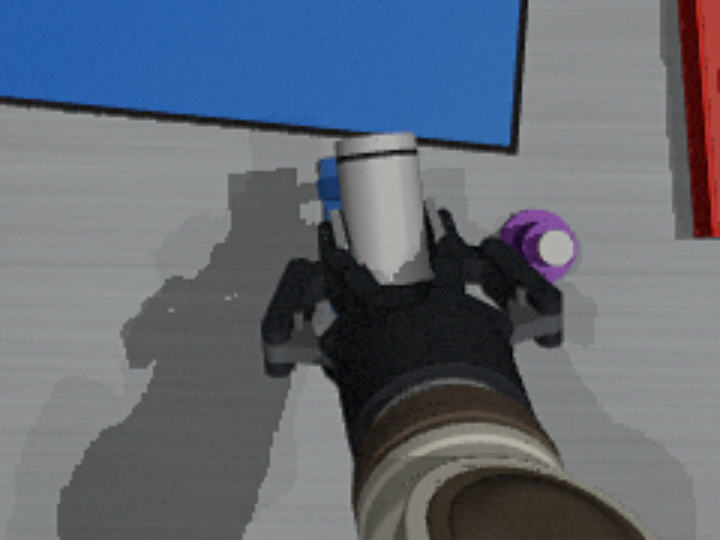

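```bash
python3 - <<'E'
from h import *
for n in ("top","scene"):
    p=cams.camera(n); w=cloud(p); px=p["pixels"].astype(int)
    a=np.radians(6.8); e=np.array([np.cos(a),np.sin(a)]); c=np.array([.436,-.0603])
    L=(w[...,:2]-c)@e; T=(w[...,:2]-c)@np.array([-e[1],e[0]])
    m=(w[...,2]>.12)&(w[...,2]<.21)&(abs(L)<.07)&(abs(T)<.03)&(px.mean(-1)>70)
    print(n,m.sum(),np.percentile(L[m],[1,99]),np.percentile(T[m],[1,99]))
    for l0 in np.arange(-.05,.07,.01):
        s=m&(abs(L-l0)<.005)
        if s.sum()>15: print("  L",round(l0,2),s.sum(),"zmax",round(np.percentile(w[s][:,2],95),4),"Tmid",np.round([T[s].min(),T[s].max()],4))
E
```

```text
top 1278 [-0.02082803  0.04848545] [-0.02430817  0.02474946]
  L -0.02 88 zmax 0.1787 Tmid [-0.0188  0.0097]
  L -0.01 160 zmax 0.1786 Tmid [-0.018  0.017]
  L 0.0 211 zmax 0.1795 Tmid [-0.0269  0.0262]
  L 0.01 227 zmax 0.1777 Tmid [-0.0291  0.0261]
  L 0.02 188 zmax 0.1781 Tmid [-0.0241  0.0196]
  L 0.03 183 zmax 0.178 Tmid [-0.0196  0.0194]
  L 0.04 145 zmax 0.178 Tmid [-0.0195  0.0198]
  L 0.05 76 zmax 0.1776 Tmid [-0.0179  0.0202]
scene 948 [-0.03652654  0.05392205] [-0.02676897  0.0264357 ]
  L -0.03 31 zmax 0.1917 Tmid [-0.0198  0.029 ]
  L -0.02 39 zmax 0.1841 Tmid [-0.0232  0.0074]
  L -0.01 60 zmax 0.1979 Tmid [-0.0221  0.02  ]
  L 0.0 120 zmax 0.1881 Tmid [-0.0299  0.0273]
  L 0.01 155 zmax 0.1764 Tmid [-0.0296  0.0273]
  L 0.02 107 zmax 0.1764 Tmid [-0.0271  0.0254]
  L 0.03 89 zmax 0.1765 Tmid [-0.0157  0.0198]
  L 0.04 87 zmax 0.176 Tmid [-0.0148  0.0192]
  L 0.05 248 zmax 0.1751 Tmid [-0.0206  0.0194]
```

The roller is level and centred within about 3 mm of the cradle's middle, and aligned across. I lower it to just above seating height.

apply_moves([
  [[25, 0, -16, 0, -0.009, 0, 0.3], [49, 0, -31, 0, -0.009, 0, 0.3], [68, 0, -42.5, 0, -0.009, 0, 0.3], [83, 0, -52, 0, -0.009, 0, 0.3], [91, 0, -56.5, 0, -0.009, 0, 0.3], [97, 0, -60.5, 0, -0.009, 0, 0.3], [97, 0, -60.5, 0, -0.009, 0, 0.3], [97, 0, -60.5, 0, -0.009, 0, 0.3]],
])

```text
time: 47.6
ee_pos: [0.4459, -0.0592, 0.0298]
tcp_rot: [0.0, 57.9, 7.0]
wrist_force: [-0.9, -0.2, -2.1]
opening: 0.0386
```

```bash
cat > roll.py <<'E'
from h import *
def chk(names=("top","scene"),lo=.035):
  for n in names:
    p=cams.camera(n); w=cloud(p); px=p["pixels"].astype(int)
    cv2.imwrite(f"pics/{n}_{p['shot']}.png",cv2.resize(p["pixels"][100:280,260:500,::-1] if n=="scene" else p["pixels"][240:420,240:480,::-1],None,fx=3,fy=3)); print("pic",p["shot"])
    a=np.radians(6.8); e=np.array([np.cos(a),np.sin(a)]); c=np.array([.4338,-.0605]) if n=="top" else np.array([.439,-.0600])
    L=(w[...,:2]-c)@e; T=(w[...,:2]-c)@np.array([-e[1],e[0]])
    m=(w[...,2]>lo)&(w[...,2]<.085)&(abs(L)<.07)&(abs(T)<.023)&(px.mean(-1)>70)
    print(n,m.sum(),"L",np.percentile(L[m],[1,99]),"T",np.percentile(T[m],[1,99]))
    for l0 in np.arange(-.05,.07,.02):
        s=m&(abs(L-l0)<.005)
        if s.sum()>15: print("  L",round(l0,2),s.sum(),"zmax",round(np.percentile(w[s][:,2],95),4),"T",np.round([T[s].min(),T[s].max()],4))
E
python3 - <<'E'
from roll import *
st(); chk(); gp([.434,-.0605,.0405],6.8,32)
E
ls -t pics | head -2
```

```text
t 47.6 q [-14.7 -42.1 -54.5  47.4  11.3 -18.6] pos [ 0.4459 -0.0592  0.0298] rot [ 0.  57.9  7. ] F [-0.89 -0.2  -2.09] op 0.0386
pic 33
top 938 L [-0.01908418  0.049903  ] T [-0.02144035  0.02189819]
  L -0.01 122 zmax 0.0648 T [-0.018   0.0172]
  L 0.01 154 zmax 0.0644 T [-0.0227  0.0229]
  L 0.03 140 zmax 0.0644 T [-0.0198  0.0195]
  L 0.05 77 zmax 0.0649 T [-0.0178  0.0194]
pic 34
scene 686 L [-0.03674793  0.05088439] T [-0.02207003  0.02229289]
  L -0.03 31 zmax 0.0701 T [-0.0215  0.0053]
  L -0.01 58 zmax 0.0792 T [-0.0222  0.0222]
  L 0.01 85 zmax 0.0638 T [-0.0221  0.0225]
  L 0.03 79 zmax 0.064 T [-0.0179  0.0201]
  L 0.05 140 zmax 0.0628 T [-0.0191  0.0195]
TCP [ 0.444  -0.0593  0.0244] row [3.7, 0.2, -4.8, 0.002, 0.002, -0.001] q234~ [-38.8 -53.6  43.2]
scene_34.png
top_33.png
```

apply_moves([
  [[2, 0, -1, 0, 0, 0, 0.3], [3.7, 0, -2.2, 0, 0, 0, 0.3], [3.7, 0, -2.2, 0, 0, 0, 0.3]],
])

```text
time: 48.0
ee_pos: [0.4464, -0.0592, 0.0261]
tcp_rot: [-0.0, 57.8, 6.9]
wrist_force: [0.9, 0.6, -2.3]
opening: 0.0386
```

```bash
python3 - <<'E'
from roll import *
st(); chk(); 
E
```

```text
t 48.0 q [-14.7 -42.  -54.9  46.8  11.3 -18.6] pos [ 0.4464 -0.0592  0.0261] rot [-0.  57.8  6.9] F [ 0.9   0.56 -2.3 ] op 0.0386
pic 35
top 929 L [-0.01899949  0.0503198 ] T [-0.02175643  0.02167538]
  L -0.01 118 zmax 0.0613 T [-0.0177  0.017 ]
  L 0.01 149 zmax 0.061 T [-0.0229  0.023 ]
  L 0.03 139 zmax 0.0617 T [-0.0194  0.0194]
  L 0.05 83 zmax 0.0617 T [-0.018   0.0192]
pic 36
scene 662 L [-0.03656979  0.05120299] T [-0.0220464   0.02257183]
  L -0.03 31 zmax 0.0695 T [-0.0207  0.0041]
  L -0.01 59 zmax 0.0756 T [-0.0207  0.0227]
  L 0.01 91 zmax 0.059 T [-0.0229  0.0227]
  L 0.03 78 zmax 0.0593 T [-0.0188  0.0198]
  L 0.05 124 zmax 0.0585 T [-0.0204  0.0211]
```

View pics/scene_34.png

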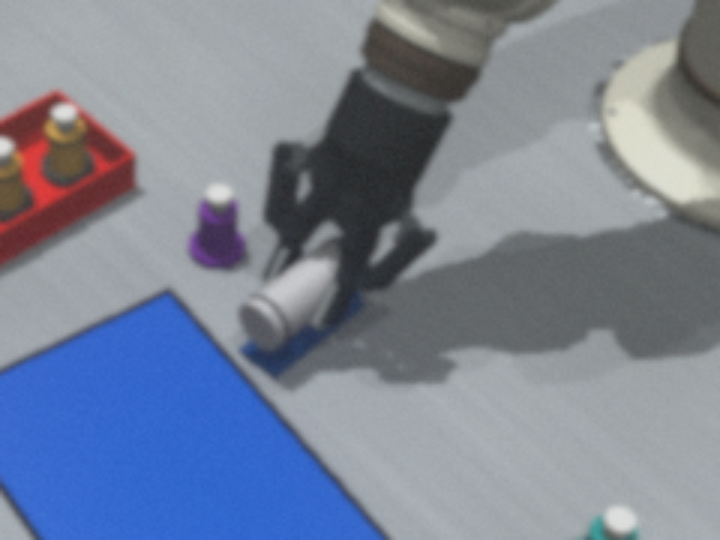

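View pics/top_33.png

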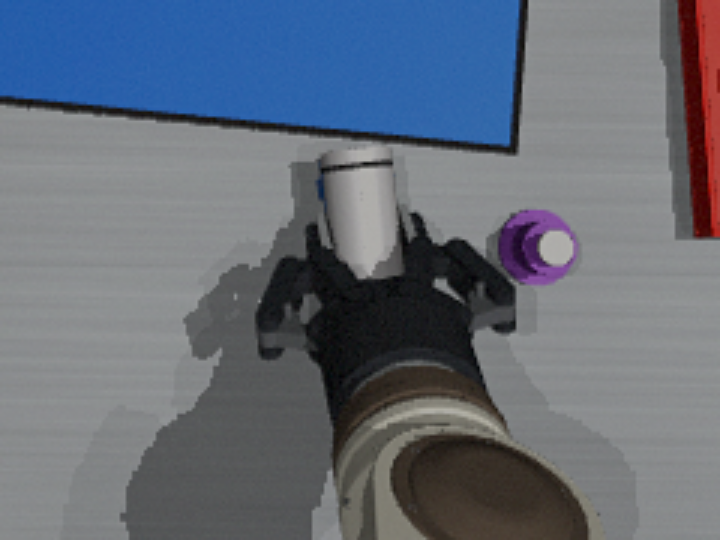

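It's about 1 mm above seating and still carries its own weight (-2.3 N), with the roller over both V-blocks. I lower it gently to contact.

apply_moves([
  [[0.8, 0, -0.5, 0, 0, 0, 0.3], [1.4, 0, -0.9, 0, 0, 0, 0.3], [1.4, 0, -0.9, 0, 0, 0, 0.3]],
])

```text
time: 48.4
ee_pos: [0.4469, -0.0591, 0.0258]
tcp_rot: [-0.0, 57.7, 7.0]
wrist_force: [-8.7, 1.5, 9.5]
opening: 0.0385
```

```bash
python3 - <<'E'
from roll import *
st(); chk(("top",)); 
E
```

```text
t 48.4 q [-14.7 -42.  -54.9  46.6  11.4 -18.6] pos [ 0.4469 -0.0591  0.0258] rot [-0.  57.7  7. ] F [-8.72  1.49  9.55] op 0.0385
pic 37
top 925 L [-0.01888942  0.05074028] T [-0.02153771  0.02117236]
  L -0.01 118 zmax 0.0614 T [-0.0181  0.0168]
  L 0.01 144 zmax 0.0607 T [-0.0229  0.0229]
  L 0.03 141 zmax 0.0613 T [-0.0194  0.0195]
  L 0.05 90 zmax 0.0605 T [-0.0182  0.0201]
```

The force rises to 9.5 N, so it's seated. I open gently and look before retreating.

apply_moves([
  [[-0.4, 0, 0.2, 0, 0, 0, 0.5], [-0.4, 0, 0.2, 0, 0, 0, 0.55], [-0.4, 0, 0.2, 0, 0, 0, 0.65], [-0.4, 0, 0.2, 0, 0, 0, 0.7], [-0.4, 0, 0.2, 0, 0, 0, 0.7]],
])

```text
time: 48.95
ee_pos: [0.4467, -0.0591, 0.0261]
tcp_rot: [-0.0, 57.7, 7.0]
wrist_force: [-0.1, 0.4, -0.1]
opening: 0.0596
```

```bash
python3 - <<'E'
from roll import *
st(); chk(); 
E
ls -t pics|head -2
```

```text
t 48.95 q [-14.7 -42.  -54.9  46.7  11.4 -18.6] pos [ 0.4467 -0.0591  0.0261] rot [-0.  57.7  7. ] F [-0.08  0.39 -0.14] op 0.0596
pic 38
top 947 L [-0.018902    0.05039734] T [-0.01854438  0.01930873]
  L -0.01 137 zmax 0.0611 T [-0.0184  0.019 ]
  L 0.01 140 zmax 0.0606 T [-0.0194  0.019 ]
  L 0.03 137 zmax 0.0607 T [-0.0192  0.0194]
  L 0.05 87 zmax 0.0609 T [-0.0184  0.0203]
pic 39
scene 676 L [-0.04152306  0.05119358] T [-0.01778629  0.01960285]
  L -0.03 51 zmax 0.0606 T [-0.0193  0.0157]
  L -0.01 66 zmax 0.0593 T [-0.0177  0.0197]
  L 0.01 70 zmax 0.0586 T [-0.0175  0.0196]
  L 0.03 75 zmax 0.0596 T [-0.0154  0.0199]
  L 0.05 122 zmax 0.0582 T [-0.0189  0.0192]
scene_39.png
top_38.png
```

View pics/top_38.png

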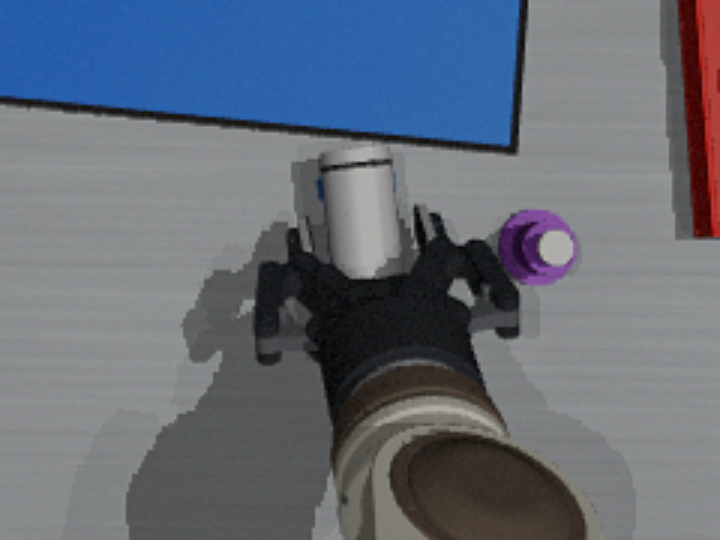

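The roller rests in the cradle with daylight on both sides of the fingers. I retreat straight up, then straighten and clear the view.

apply_moves([
  [[-10, 0, 6.3, 0, 0, 0, 0.7], [-25, 0, 16, 0, 0, 0, 0.7], [-50, 0, 32, 0, 0, 0, 0.7], [-85, 0, 54, 0, 0, 0, 0.7], [-110, 0, 70, 0, 0.1, 0, 0.7], [-130, 0, 85, 0, 0.25, 0, 0.7], [-140, 0, 90, 0, 0.4, 0, 0.7], [-140, 0, 90, 0, 0.55, 0, 0.7], [-140, 0, 90, 0, 0.56, 0, 0.7]],
])

```text
time: 49.95
ee_pos: [0.4502, -0.0587, 0.1903]
tcp_rot: [171.0, 89.6, 178.1]
wrist_force: [-0.3, 0.1, -1.3]
opening: 0.0596
```

```bash
python3 - <<'E'
from roll import *
st(); chk(("scene",)); print(rel([.18,-.46,.23],Rt(0,0)))
E
```

```text
t 49.95 q [ -7.4  -8.4  -7.5  91.3  -0.  -14.5] pos [ 0.4502 -0.0587  0.1903] rot [171.   89.6 178.1] F [-0.26  0.14 -1.3 ] op 0.0596
pic 40
scene 768 L [-0.04442009  0.05090346] T [-0.01763883  0.01967383]
  L -0.03 70 zmax 0.059 T [-0.0194  0.0197]
  L -0.01 66 zmax 0.0602 T [-0.0176  0.0193]
  L 0.01 71 zmax 0.0591 T [-0.0174  0.0191]
  L 0.03 72 zmax 0.0598 T [-0.019   0.0201]
  L 0.05 123 zmax 0.059 T [-0.0196  0.0202]
[-38.5, -365.2, -316.9, 0.123, -0.003, -0.001]
```

apply_moves([
  [[-38, -50, -40, 0, 0, 0, 0.7], [-38, -365, -317, 0, 0, 0, 0.7], [-38, -365, -317, 0, 0, 0, 0.7], [-38, -365, -317, 0, 0, 0, 0.7], [-38, -365, -317, 0, 0, 0, 0.7], [-38, -365, -317, 0, 0, 0, 0.7], [-38, -365, -317, 0, 0, 0, 0.7], [-38, -365, -317, 0, 0, 0, 0.7], [-38, -365, -317, 0, 0, 0, 0.7], [-38, -365, -317, 0, 0, 0, 0.7], [-38, -365, -317, 0, 0, 0, 0.7], [-38, -365, -317, 0, 0, 0, 0.7], [-38, -365, -317, 0, 0, 0, 0.7]],
])

```text
time: 51.3
ee_pos: [0.1799, -0.4589, 0.2306]
tcp_rot: [-149.9, 89.9, -142.9]
wrist_force: [-0.1, 0.0, 0.1]
opening: 0.06
```

```bash
python3 - <<'E'
from roll import *
st(); chk()
for n in ("top","scene"):
    p=cams.camera(n); cv2.imwrite(f"pics/fin_{n}.png",p["pixels"][:,:,::-1]); blobs(cloud(p))
    for l in ("adapter","sample_jar","screwdriver"): print(l,[(round(d["confidence"],2),np.round(d["at"],3).tolist()) for d in cams.find_in(l,p)][:1])
E
```

```text
t 51.3 q [-68.5  -2.9   2.   94.9  -0.1 -75.6] pos [ 0.1799 -0.4589  0.2306] rot [-149.9   89.9 -142.9] F [-0.1   0.03  0.12] op 0.06
pic 41
top 1284 L [-0.043715    0.05013611] T [-0.01888832  0.01919801]
  L -0.03 125 zmax 0.0608 T [-0.019   0.0193]
  L -0.01 145 zmax 0.0604 T [-0.0193  0.0193]
  L 0.01 141 zmax 0.0607 T [-0.0193  0.0189]
  L 0.03 139 zmax 0.0619 T [-0.0194  0.0196]
  L 0.05 83 zmax 0.0608 T [-0.0184  0.0205]
pic 42
scene 764 L [-0.0442453   0.05134864] T [-0.01805739  0.01967884]
  L -0.03 65 zmax 0.0596 T [-0.0198  0.02  ]
  L -0.01 67 zmax 0.0585 T [-0.016   0.0193]
  L 0.01 72 zmax 0.0597 T [-0.0168  0.0198]
  L 0.03 75 zmax 0.0592 T [-0.0168  0.0199]
  L 0.05 122 zmax 0.0587 T [-0.0192  0.0193]
  blob 120 (503, 225) [ 0.5945 -0.2978  0.0635]
  blob 119 (128, 230) [0.5749 0.3308 0.0632]
  blob 120 (506, 261) [ 0.5345 -0.3005  0.0632]
  blob 121 (127, 267) [0.5141 0.329  0.0632]
  blob 126 (509, 298) [ 0.4729 -0.303   0.064 ]
  blob 131 (126, 304) [0.4531 0.3266 0.0633]
  blob 116 (424, 322) [ 0.4315 -0.1632  0.0595]
  blob 118 (193, 328) [0.4152 0.2152 0.0597]
adapter [(0.84, [0.711, 0.211, 0.032])]
sample_jar [(0.74, [0.709, -0.211, 0.071])]
screwdriver [(0.93, [0.743, -0.077, 0.025])]
  blob 54 (280, 138) [ 0.4793 -0.3024  0.0618]
  blob 63 (259, 149) [ 0.5397 -0.3004  0.0615]
  blob 61 (237, 161) [ 0.6001 -0.2974  0.062 ]
  blob 58 (332, 164) [ 0.437  -0.1631  0.058 ]
  blob 362 (209, 207) [ 0.7183 -0.2149  0.0684]
  blob 86 (465, 273) [0.4199 0.2157 0.0586]
  blob 113 (499, 326) [0.4574 0.3271 0.0626]
  blob 120 (477, 347) [0.5185 0.3293 0.0628]
  blob 124 (453, 368) [0.5791 0.3314 0.0626]
adapter [(0.62, [0.724, 0.21, 0.03])]
sample_jar [(0.87, [0.717, -0.203, 0.052])]
screwdriver [(0.73, [0.542, -0.293, 0.032])]
```

View pics/fin_top.png

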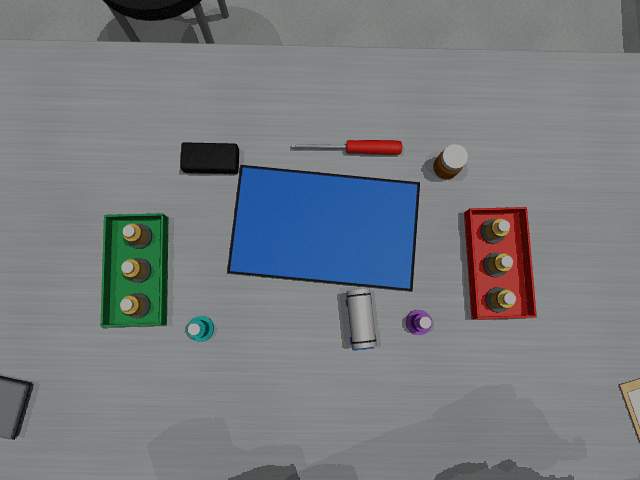

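View pics/fin_scene.png

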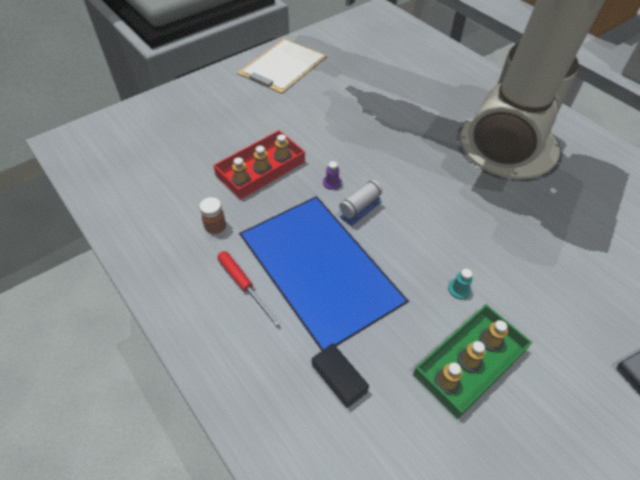

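Three plungers stand in each bin and the roller lies in the cradle (top (361,318)). The roller's axis is at z ≈ 0.040, its middle about 3 mm along and 0–1 mm across. Adapter, jar and screwdriver are where they were. I hand the job in.

```bash
python3 - <<'E'
from workcell import bot
print(bot.job_done())
E
```

```text
the job is handed in; nothing more can be done
None
```

I handed the job in at about 51 s of the 210 s allowed. All six plungers are sorted and the roller is in the cradle. No verdict was reported.

- **Plungers:** Each one was push-tested and then placed straight away. Three were weak (2.4–3.3 N at 4–7 mm) and stand upright in the red bin. Three were stiff (9.6–11.6 N at 5.5–7 mm) and stand upright in the green bin. None appeared to have been knocked aside between pictures. I left the purple and turquoise look-alikes alone.
- **Roller:** It was gripped upright, turned in the air, lowered until it touched the cradle with about 10 N, and released. In the last pictures its axis was at about 40 mm, level and in line with the cradle. Its middle was about 3 mm along the cradle and no more than 1 mm across.
- **Bystanders:** In the last pictures the adapter, jar and screwdriver were where they started, to within a few millimetres. The arm was parked clear of everything.
- **Disagreements:**
  - The two cameras differed by about 5 mm in x. I corrected for that by measuring the gripper's fingers, and every grasp fitted.
  - In the last scene picture the network put the screwdriver in the red bin. Both pictures and the top camera show it in its original place, so I treated that as a false detection.

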